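# Slide the brass label plate off the polishing board and lay it on the drying rack

## Robot

A 7-joint arm with a two-finger parallel gripper is mounted at the origin on the work surface. World frame = base frame: x ahead of the robot, y to its left, z up, the work surface at z = 0. Lengths are in mm, angles in rad, forces in N, time in s.
With the tool pointing down it reaches from about 400 to 850 mm from the base axis. Payload 4.5 kg.
Tool frame: the origin (TCP) lies at the very end of the fingers, on their centre line; the grasp point (between the pads) lies env.pinch_z behind it (env.pinch_z is the distance from the TCP to the grasp point, in mm); z points along the fingers, y is the direction in which the jaws open and shut (so a half turn about z gives the same grasp; the last joint's range is limited). The gripper opens to 85 mm and grips with 20 to 120 N. Pads are 22 mm wide; open, the fingers measure 114 mm over their backs; the gripper's body (76 mm by 85 mm) begins 54 mm behind the grasp point. The pads swing forward as they close: fully open they stand 13 mm farther back than shut.
Start: joints at [1.204, 0.689, -0.195, 1.565, 0.157, 0.902, -0.215], TCP at [243.879, -575.483, 200.017] pointing down, gripper open.
Joint ranges: [-3.01, 3.01], [-0.46, 2.08], [-1.47, 1.51], [0.13, 2.56], [-1, 4.14], [0.04, 2.09], [-2.66, 2.66]. Speed limits (rad/s): [2.57, 2.57, 3.14, 3.14, 3.14, 3.14, 3.14].

## Interface

Orientations are given as a unit quaternion [w, x, y, z].
In Python, from workcell import sensors, grab_frame, job, env gives the robot as it stands.
- The arm moves only by the tool move_arm, never from a script. Its argument "series" is a list of rows, each an object of numbers: "dx", "dy", "dz": the shift along the tool's x, y, z in cm; "roll": the turn about the tool's z in rad; "grip": the opening in per cent of the stroke, from 0 (shut) to 100 (fully open). In form: [{"dx": .., "dy": .., "dz": .., "roll": .., "grip": ..}, ...]. A call has 1 to 12 rows; each row is the pose to reach, as a shift and turn from the pose commanded when the call began, along the tool's axes at that moment; what a row does not reach only later rows make up. A row lasts 1/8 s, in which the tool goes at most 62.5 mm and 10.7 degrees, less where a joint would pass 70% of its speed; a pose out of reach is approached as far as the arm can. A call with a gripper value outside its range is refused whole. The fingers move at their own pace and stop on an object; the grip force is fixed at half the most. Time passes only in rows, so rows that repeat a pose let the fingers close. It gives the time, the measured TCP pose, the force and the opening at its end, in the units of the state.
- sensors.get_obs(): the state, without advancing time (a new reading comes with each control period).
- grab_frame(name): name is "scene" or "side" or "wrist"; returns a dict with "img" (384x512x3 uint8, red, green, blue), "z_map" (384x512 float32, mm along the optical axis (not along the pixel's ray), 0 where there is no reading), "fx", "fy", "cx", "cy" (pixels), "extrinsics" (4x4, takes a point from world to camera coordinates); the wrist camera has in their place "mount" (4x4, takes a point from camera to tool coordinates, whose origin is the TCP and whose axes are the flange's). Camera axes: x right, y down, z forward; pixel columns grow to the right and rows downward; lengths in mm; the calibration is good to about 2 mm. A picture is of the moment at which its call begins: read the wrist's pose just before it.
- job.sign_off(): hands the job in, once; it reports no verdict.
The state is a dict: "t": time; "joint_pos": joint angles; "joint_vel": joint speeds; "tau": joint torques, N m; "eef_pos": TCP position; "eef_rot": TCP orientation; "force": force on the tool from outside, world axes, zero at the start; "moment": the same for the moment, N m; "width": finger opening in mm.
Only numpy, scipy, OpenCV 4.12 (cv2) and the standard library are available. Lean on these libraries where they do the work, as an engineer would, in place of code of your own. Each camera call takes 0.05 s, during which the arm holds its last target.

## Task

The thin polished brass label plate lies in the fenced polishing board, too low between the fences to be gripped. Pressing on it only lightly, slide it out over the open end of the board until it overhangs by a good three centimetres while still lying flat on the board, then pinch it by the overhanging end, lift it off and set it down gently, flat across the two battens of the drying rack, between the steel pegs and about centred, and let go. Do not let it fall, and leave the glue bottle, the brush jar and the wax tin where they are.

Things in the scene. Friction and masses are not known exactly. Their poses are not given: they have to be found in the camera images.
- plate: flat brass plate 160 (x) x 50 (y) x 4 (z) mm, 0.22 to 0.32 kg; origin at the centre of its underside, x along its length. It starts in the board's channel, lengthwise, its front end 8 to 22 mm inside the open end. A force over 22 N (come down slowly) between it and the board or the rack marks the polish and fails; too light a touch slips (a press of about 8 to 13 N drags it)
- board: fixed wooden board 200 (x) x 84 (y) mm; origin: centre of its underside, on the table. A 56 mm wide channel runs from the open end (x = -100 mm, facing roughly to the robot) to a back fence at x = +85. Its slick white plastic floor, 40 mm above the table, is springy: it sinks 1 mm per 8 N after the first 1 N, at most 4 mm. The fences are 48 mm high, 4 mm above the plate's top
- open_end (a point): middle of the channel floor's rim at the board's open end, 40 mm above the table; axes as the board's (x points into the board)
- rack: fixed wooden drying rack; origin: centre of its underside, on the table; base 110 (x) x 130 (y) x 10 mm; two battens 10 mm thick, 100 long, run along y at x = -25 and +25 mm, tops 45 mm above the table. On each, two steel pegs of 8 mm diameter stand 14 mm up at y = -34 and +34; the plate fits between them, lengthwise along x (60 mm clear)
- rack_seat (a point): centre of the rack at the height of the batten tops (45 mm above the table), where the centre of the plate's underside belongs; axes as the rack's
- glue_bottle: white bottle with a red cap, 48 mm diameter, 110 mm high; bystander; origin at its foot
- brush_jar: white jar, 64 mm diameter, 85 mm high, brushes to about 175 mm; bystander; origin at its foot
- wax_tin: flat steel tin, 72 mm diameter, 35 mm high; bystander; origin at its foot

How it is judged (in metres and radians):
On the way, in this order (a step that is already met when the one before it is completed fails the run):
1. the plate, still lying flat in the board, overhangs the open end by at least 30 mm (x of plate in the frame of open_end between 0 and 0.05 m and z of plate in the frame of open_end below 0.004 m and angle between plate's own z axis and vertical below 0.08 rad), for 0.2 s.
2. the plate is lifted clear of the board in the fingers (height (world z) of plate above 0.065 m and contact force between the fingers and plate above 1 N and contact force between plate and board below 0.1 N), for 0.2 s.
At the end, for the whole second after the job is handed in: the plate lies flat and still on both battens between the four pegs: its centre within 20 mm of the rack's centre along the rack and 8 mm across, its underside within 3 mm of the batten tops, its length within 0.25 rad of the rack's x, tilted less than 0.06 rad (x of plate in the frame of rack_seat between -0.02 and 0.02 m and y of plate in the frame of rack_seat between -0.008 and 0.008 m and z of plate in the frame of rack_seat between -0.003 and 0.003 m and angle between the x axis of plate and the x axis of rack, either way round below 0.25 rad and angle between plate's own z axis and vertical below 0.06 rad and linear speed of plate below 0.01 m/s); the robot touches nothing.
It fails at once if plate and board pressed together with more than 22 N (contact force between plate and board above 22 N).
It fails at once if plate pressed on the rack with more than 22 N (contact force between plate and rack above 22 N).
It fails at once if the plate falls: it moves faster than 0.5 m/s with no finger on it, or its centre sinks below 25 mm above the table ((linear speed of plate above 0.5 m/s and contact force between the fingers and plate below 0.05 N) or height (world z) of plate below 0.025 m).
It fails at once if glue bottle, brush jar or wax tin moved by more than 20 mm (distance of any of glue_bottle, brush_jar, wax_tin from where it was at the start of the episode above 0.02 m).
It also fails if it takes over 64 s, if anything falls off the work surface, if the arm or the gripper's body presses on something with over 40 N, if the wrist force passes 120 N, or if a joint passes its speed limit or range.

## Working session

There is one attempt and no reset: what is moved stays moved. The work goes in short steps, Python scripts to look and compute and a tool call to move; the robot and the scene stay as the last step left them, time stands still between calls to the robot, and variables do not carry over. Pictures are saved under pics/ and viewed, and the job is handed in when it is done.

Besides the shell and the picture viewer there is one more tool, called after "Request:" by a JSON object that holds its "method" and its "body", one argument or row to a line. move_arm: Moves the arm, as the interface text tells. Its arguments: {"type":"object","properties":{"series":{"type":"array"}},"required":["series"]}

```bash
mkdir -p pics; cat > h.py <<'E'
import numpy as np, cv2
from workcell import sensors, grab_frame, job, env
E
python3 - <<'E'
from h import *
o=sensors.get_obs()
print(o, env.pinch_z)
for n in ("scene","side","wrist"):
    f=grab_frame(n); cv2.imwrite(f"pics/{n}0.png",f["img"][:,:,::-1]); np.savez(f"{n}0.npz",**f)
    print(n,f["fx"],f["fy"],f["cx"],f["cy"],f.get("extrinsics",f.get("mount")))
E
```

```text
{'t': 0.0, 'joint_pos': array([ 1.20380864,  0.69002736, -0.19453808,  1.56635932,  0.15728372,
        0.90249509, -0.21513625]), 'joint_vel': array([ 0.00058403, -0.0005691 ,  0.00073227, -0.00155802, -0.00083044,
        0.0021505 ,  0.00054778]), 'tau': array([-3.08825056e-04, -5.39607632e+01, -1.26648109e+00, -1.58541709e+01,
        9.15475306e-03,  9.50606569e-03, -2.02713613e-05]), 'eef_pos': array([ 243.52463801, -574.8216896 ,  199.15357576]), 'eef_rot': array([-9.17782826e-04,  9.79981988e-01,  1.99083907e-01, -2.40364511e-04]), 'force': array([0.13489563, 0.46411082, 0.21150309]), 'moment': array([ 0.0002921 , -0.06266926,  0.01166351]), 'width': 85.08254278269612} 18.700000000000003
scene 358.33194624068506 358.33194624068506 249.53959262064606 189.81399976700135 [[-4.30781572e-01  9.02431318e-01 -6.70476748e-03  2.64403681e+02]
 [ 6.56256375e-01  3.08151178e-01 -6.88745542e-01 -3.96279616e+02]
 [-6.19479465e-01 -3.01098934e-01 -7.24972154e-01  1.50915939e+03]
 [ 0.00000000e+00  0.00000000e+00  0.00000000e+00  1.00000000e+00]]
side 361.27050687757355 361.27050687757355 248.85552509648755 192.02534552982814 [[-8.73154996e-01 -4.87410692e-01 -5.58299803e-03  5.64019000e+02]
 [-3.56336598e-01  6.46078419e-01 -6.74986596e-01  2.55066295e+02]
 [ 3.32602738e-01 -5.87378492e-01 -7.37808868e-01  8.32519164e+02]
 [ 0.00000000e+00  0.00000000e+00  0.00000000e+00  1.00000000e+00]]
wrist 275.63123391106546 275.63123391106546 253.98810353808832 190.30495954902196 [[-5.20753617e-04 -9.53591712e-01 -3.01102266e-01  7.78421231e+01]
 [ 9.99998978e-01 -9.57071480e-05 -1.42638429e-03 -1.42528158e-01]
 [ 1.33137060e-03 -3.01102701e-01  9.53590788e-01 -1.74279496e+02]
 [ 0.00000000e+00  0.00000000e+00  0.00000000e+00  1.00000000e+00]]
```

View pics/scene0.png

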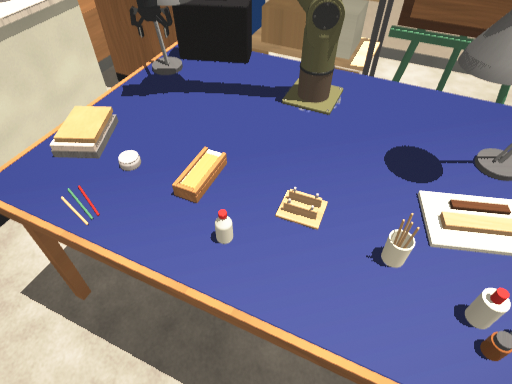

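View pics/side0.png

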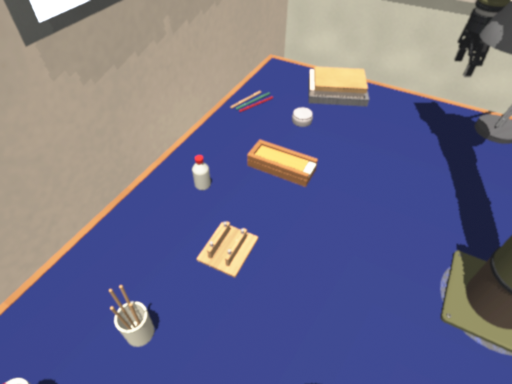

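View pics/wrist0.png

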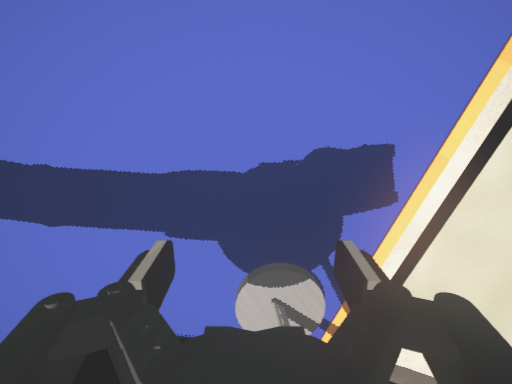

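The scene view shows the board at about (200,173), its open end with white floor at upper right (212,156), and the rack at about (302,208). The glue bottle is at (224,228), the wax tin at (129,160) and the brush jar at (398,250). The side view agrees: board (282,162), rack (228,247). Next I'll get coarse positions.

```bash
cat >> h.py <<'E'
def R(q):
    from scipy.spatial.transform import Rotation as Ro
    return Ro.from_quat([q[1],q[2],q[3],q[0]]).as_matrix()
def cam2world(f,obs=None):
    if "extrinsics" in f: return np.linalg.inv(f["extrinsics"])
    T=np.eye(4);T[:3,:3]=R(obs["eef_rot"]);T[:3,3]=obs["eef_pos"]
    return T@f["mount"]
def ray(f,T,px,z):
    px=np.atleast_2d(np.array(px,float))
    d=np.c_[(px[:,0]-f["cx"])/f["fx"],(px[:,1]-f["cy"])/f["fy"],np.ones(len(px))]@T[:3,:3].T
    o=T[:3,3]; return o+d*((z-o[2])/d[:,2])[:,None]
def cloud(f,T):
    v,u=np.mgrid[:f["z_map"].shape[0],:f["z_map"].shape[1]]
    z=f["z_map"]; p=np.stack([(u-f["cx"])/f["fx"]*z,(v-f["cy"])/f["fy"]*z,z],-1)
    return p@T[:3,:3].T+T[:3,3]
E
python3 - <<'E'
from h import *
for n,b in (("scene",{"board":(170,145,232,200),"rack":(272,185,332,230),"glue":(212,207,236,245),"jar":(380,210,416,268),"tin":(116,148,144,172)}),
 ("side",{"board":(240,135,324,190),"rack":(190,215,265,280),"glue":(188,150,215,192),"jar":(105,285,160,348),"tin":(288,104,316,130)})):
    f=dict(np.load(n+"0.npz")); T=cam2world(f); P=cloud(f,T)
    im=f["img"].astype(int); nb=~((im[...,2]>im[...,0]+20))
    for k,(a,c,d,e) in b.items():
        Q=P[c:e,a:d][nb[c:e,a:d]]; Q=Q[(Q[:,2]>8)]
        r=cv2.minAreaRect(Q[:,:2].astype(np.float32))
        print(n,k,len(Q),Q[:,2].max().round(),np.median(Q[:,2]).round(),r, Q[:,:2].min(0).round(),Q[:,:2].max(0).round())
f=dict(np.load("scene0.npz"));T=cam2world(f)
print(ray(f,T,[(212,156)],40))
for n,c in (("scene",(160,130,340,260)),("side",(170,120,340,290))):
    im=cv2.imread(f"pics/{n}0.png")[c[1]:c[3],c[0]:c[2]]
    cv2.imwrite(f"pics/{n}0z.png",cv2.resize(im,None,fx=4,fy=3.5 if n=="side" else 4,interpolation=2))
E
```

```text
scene board 1609 823.0 44.0 ((943.3403930664062, 20.691864013671875), (952.811767578125, 170.505126953125), 30.808395385742188) [ 524. -212.] [1309.  338.]
scene rack 1260 823.0 17.0 ((937.4877319335938, 216.84014892578125), (768.9187622070312, 138.0311737060547), 7.880182266235352) [557. 107.] [1309.  338.]
scene glue 473 823.0 68.0 ((1042.748779296875, 180.30105590820312), (616.7184448242188, 47.69769287109375), 35.060569763183594) [785.  -9.] [1309.  338.]
scene jar 1004 823.0 71.0 ((971.3525390625, 381.4073486328125), (62.777103424072266, 677.68408203125), 77.36439514160156) [639. 338.] [1309.  480.]
scene tin 343 823.0 34.0 ((964.4566650390625, -46.2576904296875), (1029.5537109375, 69.36209106445312), 51.979042053222656) [ 637. -457.] [1309.  338.]
side board 1821 790.0 43.0 ((525.022705078125, 198.9915771484375), (211.83355712890625, 886.9063720703125), 15.210783958435059) [ 306. -211.] [725. 599.]
side rack 1617 790.0 11.0 ((510.53955078125, 368.22503662109375), (149.76377868652344, 597.8314819335938), 27.407434463500977) [306. 107.] [669. 599.]
side glue 431 790.0 64.0 ((565.273193359375, 309.2643127441406), (45.97027587890625, 775.8050537109375), 38.3698844909668) [306.  -6.] [820. 599.]
side jar 1355 790.0 69.0 ((508.675537109375, 531.4044189453125), (62.571083068847656, 421.87567138671875), 63.048927307128906) [306. 418.] [700. 599.]
side tin 292 790.0 32.0 ((476.703857421875, 65.3153076171875), (69.2188720703125, 1118.4454345703125), 21.229516983032227) [ 306. -456.] [697. 599.]
[[ 553.23157786 -166.46763078   40.        ]]
```

```bash
python3 - <<'E'
from h import *
for n,b in (("scene",{"board":(170,145,232,200),"rack":(272,185,332,230),"glue":(212,207,236,245),"jar":(380,210,416,268),"tin":(116,148,144,172)}),
 ("side",{"board":(240,135,324,190),"rack":(190,215,265,280),"glue":(188,150,215,192),"jar":(105,285,160,348),"tin":(288,104,316,130)})):
    f=dict(np.load(n+"0.npz")); T=cam2world(f); P=cloud(f,T)
    im=f["img"].astype(int); nb=~((im[...,2]>im[...,0]+20))
    for k,(a,c,d,e) in b.items():
        m=nb[c:e,a:d]&(f["z_map"][c:e,a:d]>0)
        Q=P[c:e,a:d][m]; Q=Q[(Q[:,2]>6)]
        r=cv2.minAreaRect(Q[:,:2].astype(np.float32))
        print(n,k,len(Q),Q[:,2].max().round(),np.median(Q[:,2]).round(),np.round(r[0]),np.round(r[1]),round(r[2],1))
        if k in("board","rack"): print(np.round(cv2.boxPoints(r)).tolist())
E
```

```text
scene board 1620 53.0 44.0 [ 627. -169.] [204.  87.] 1.2
[[524.0, -127.0], [526.0, -214.0], [730.0, -210.0], [728.0, -123.0]]
scene rack 1324 62.0 15.0 [614. 172.] [111. 129.] 2.4
[[556.0, 235.0], [562.0, 106.0], [672.0, 110.0], [667.0, 239.0]]
scene glue 476 114.0 68.0 [805.  15.] [40. 44.] 67.0
scene jar 1013 176.0 70.0 [670. 449.] [63. 62.] 15.7
scene tin 350 39.0 34.0 [ 669. -423.] [68. 67.] 15.2
side board 1851 51.0 42.0 [ 625. -166.] [ 89. 202.] 89.7
[[523.0, -210.0], [725.0, -212.0], [726.0, -122.0], [524.0, -121.0]]
side rack 1848 62.0 10.0 [612. 173.] [110. 132.] 2.5
[[554.0, 237.0], [560.0, 105.0], [670.0, 110.0], [665.0, 242.0]]
side glue 439 112.0 63.0 [795.  19.] [46. 35.] 35.0
side jar 1364 179.0 69.0 [668. 450.] [63. 64.] 78.3
side tin 296 38.0 32.0 [ 663. -421.] [70. 68.] 88.8
```

View pics/scene0z.png

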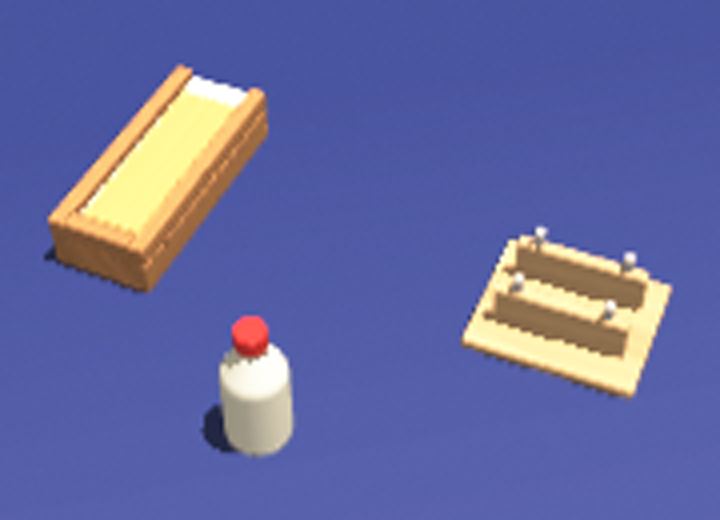

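View pics/side0z.png

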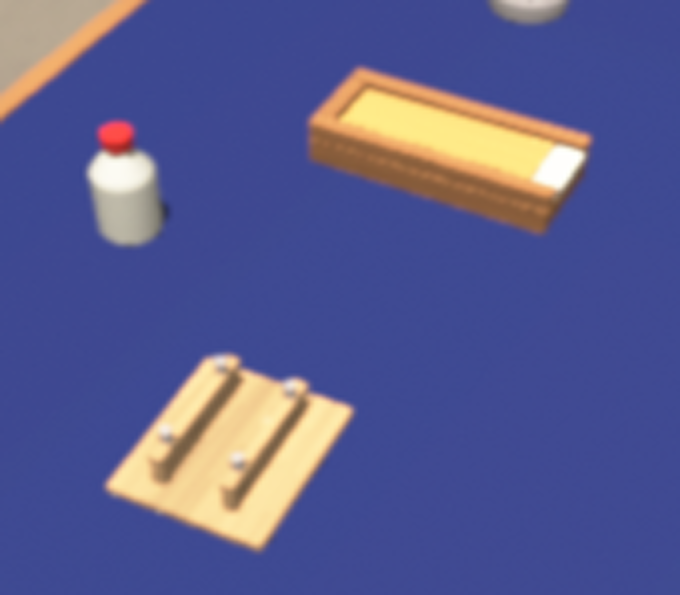

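```bash
cat >> h.py <<'E'
def plan(xyz,yaw=None):
    o=sensors.get_obs(); r=R(o["eef_rot"]); d=r.T@(np.array(xyz)-o["eef_pos"])/10
    cy=np.arctan2(r[1,0],r[0,0])
    roll=0 if yaw is None else -(yaw-cy)   # tool z down
    print("t",o["t"],"now",o["eef_pos"].round(1),"yaw",round(cy,4),"tilt",np.round(r[:2,2],4),"F",o["force"].round(1),"w",round(o["width"],1))
    print("-> dxyz cm",d.round(2),"roll",round(roll,3))
E
python3 -c "
from h import *
plan([560,-167,250],0.0)"
```

```text
t 0.15 now [ 243.6 -575.   199.4] yaw 0.4009 tilt [-0.0006  0.0013] F [-0.8 -0.3  0.8] w 85.7
-> dxyz cm [ 45.05 -25.23  -5.03] roll 0.401
```

Request:
{"method": "move_arm", "body": {
  "series": [
    {"dx": 45, "dy": -25.2, "dz": -5, "roll": 0.4, "grip": 100},
    {"dx": 45, "dy": -25.2, "dz": -5, "roll": 0.4, "grip": 100},
    {"dx": 45, "dy": -25.2, "dz": -5, "roll": 0.4, "grip": 100},
    {"dx": 45, "dy": -25.2, "dz": -5, "roll": 0.4, "grip": 100},
    {"dx": 45, "dy": -25.2, "dz": -5, "roll": 0.4, "grip": 100},
    {"dx": 45, "dy": -25.2, "dz": -5, "roll": 0.4, "grip": 100},
    {"dx": 45, "dy": -25.2, "dz": -5, "roll": 0.4, "grip": 100},
    {"dx": 45, "dy": -25.2, "dz": -5, "roll": 0.4, "grip": 100},
    {"dx": 45, "dy": -25.2, "dz": -5, "roll": 0.4, "grip": 100},
    {"dx": 45, "dy": -25.2, "dz": -5, "roll": 0.4, "grip": 100},
    {"dx": 45, "dy": -25.2, "dz": -5, "roll": 0.4, "grip": 100},
    {"dx": 45, "dy": -25.2, "dz": -5, "roll": 0.4, "grip": 100}
  ]
}}

```text
t: 1.65
eef_pos: [558.5, -170.3, 249.9]
eef_rot: [0.001, 1.0, -0.001, -0.001]
force: [0.4, -0.0, -0.0]
width: 85.5
```

```bash
python3 - <<'E'
from h import *
o=sensors.get_obs(); plan([560,-167,250],0)
f=grab_frame("wrist"); np.savez("w1.npz",**f,**{"eef_pos":o["eef_pos"],"eef_rot":o["eef_rot"]})
cv2.imwrite("pics/w1.png",f["img"][:,:,::-1])
E
```

```text
t 1.65 now [ 558.5 -170.3  249.9] yaw -0.0029 tilt [-0.0011 -0.0011] F [ 0.4 -0.  -0. ] w 85.5
-> dxyz cm [ 0.15 -0.33 -0.01] roll -0.003
```

View pics/w1.png

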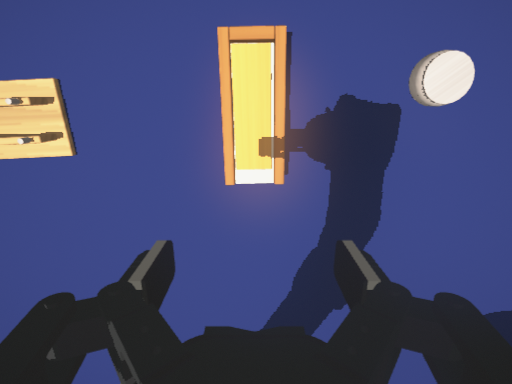

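The wrist view shows the board's fences spanning (219–287, 26–185), the yellow plate at (232–273, 43–169), and the white strip at the open end at (236–273, 170–184). I'll measure these with masks.

```bash
cat >> h.py <<'E'
def wfit(f,T,box,show=None):
    a,c,d,e=box; im=f["img"]; hsv=cv2.cvtColor(im,cv2.COLOR_RGB2HSV)
    sub=np.zeros(im.shape[:2],np.uint8); sub[c:e,a:d]=255
    return hsv,sub
E
python3 - <<'E'
from h import *
f=dict(np.load("w1.npz")); T=cam2world(f,f)
hsv=cv2.cvtColor(f["img"],cv2.COLOR_RGB2HSV)
for p in [(224,100),(280,60),(250,80),(250,150),(250,176),(234,80),(274,100),(250,33)]: print(p,hsv[p[1],p[0]],round(float(f["z_map"][p[1],p[0]])), cloud(f,T)[p[1],p[0]].round(1))
# plate: yellow hue
sub=np.zeros(hsv.shape[:2],bool); sub[15:200,205:300]=1
pl=sub&(hsv[...,0]>=22)&(hsv[...,0]<=35)&(hsv[...,1]>120)
fe=sub&(hsv[...,0]<22)&(hsv[...,1]>120)
wh=sub&(hsv[...,1]<80)&(hsv[...,2]>150)
bd=sub&~((hsv[...,0]>100)&(hsv[...,0]<140)&(hsv[...,1]>80))
for nme,m,z in(("plate",pl,44),("board",pl|fe|wh,48),("white",wh,40)):
    m=cv2.morphologyEx(m.astype(np.uint8),cv2.MORPH_OPEN,np.ones((2,2)))
    cs,_=cv2.findContours(m,0,2); c=max(cs,key=cv2.contourArea)
    c=c[:,0,:]; W=ray(f,T,c,z)[:,:2].astype(np.float32)
    r=cv2.minAreaRect(W); print(nme,cv2.contourArea(c),r,cv2.boxPoints(r).round(1).tolist())
# plate-floor rim rows at columns
for col in range(238,272,6):
    print(col,np.where(pl[:,col])[0][[0,-1]],np.where(wh[:,col])[0][-1] if wh[:,col].any() else None)
for row in range(50,170,15):
    print(row,"plate",np.where(pl[row])[0][[0,-1]],"bd",np.where((pl|fe|wh)[row])[0][[0,-1]])
E
```

```text
(224, 100) [ 16 149 240] 357 [ 640.  -131.1   48.9]
(280, 60) [ 16 151 239] 344 [ 687.3 -202.5   46.5]
(250, 80) [ 27 127 247] 353 [ 664.3 -164.8   44.5]
(250, 150) [ 27 127 247] 380 [ 574.3 -164.1   44.7]
(250, 176) [ 30   3 247] 395 [ 536.5 -163.8   41.7]
(234, 80) [ 28 121 247] 354 [ 664.4 -144.3   44.1]
(274, 100) [ 13 127 169] 358 [ 639.8 -195.9   46.9]
(250, 33) [ 15 152 235] 333 [ 716.9 -165.3   48.7]
plate 4142.5 ((626.5142822265625, -167.94003295898438), (157.56747436523438, 49.28096389770508), 1.1942861080169678) [[547.2000122070312, -144.89999389648438], [548.2999877929688, -194.1999969482422], [705.7999877929688, -190.89999389648438], [704.7999877929688, -141.6999969482422]]
board 9837.0 ((624.5533447265625, -169.66741943359375), (198.27032470703125, 84.13260650634766), 0.767594039440155) [[524.9000244140625, -128.89999389648438], [526.0, -213.10000610351562], [724.2000122070312, -210.39999389648438], [723.0999755859375, -126.30000305175781]]
white 541.5 ((543.1492919921875, -170.96713256835938), (55.119354248046875, 38.17210006713867), 89.80040740966797) [[524.0, -198.5], [562.0999755859375, -198.60000610351562], [562.2999877929688, -143.5], [524.2000122070312, -143.3000030517578]]
238 [ 44 168] 183
244 [ 44 167] 183
250 [ 44 167] 183
256 [ 44 167] 183
262 [ 44 167] 183
268 [ 43 167] 182
50 plate [232 269] bd [219 285]
65 plate [231 269] bd [220 285]
80 plate [232 269] bd [220 285]
95 plate [233 270] bd [221 285]
110 plate [233 270] bd [222 284]
125 plate [235 270] bd [223 284]
140 plate [236 257] bd [223 283]
155 plate [236 258] bd [224 283]
```

Request:
{"method": "move_arm", "body": {
  "series": [
    {"dx": 8.3, "dy": -0.1, "dz": 0, "roll": -0.015, "grip": 0},
    {"dx": 8.3, "dy": -0.1, "dz": 6, "roll": -0.015, "grip": 0},
    {"dx": 8.3, "dy": -0.1, "dz": 12, "roll": -0.015, "grip": 0},
    {"dx": 8.3, "dy": -0.1, "dz": 16, "roll": -0.015, "grip": 0},
    {"dx": 8.3, "dy": -0.1, "dz": 18, "roll": -0.015, "grip": 0},
    {"dx": 8.3, "dy": -0.1, "dz": 19, "roll": -0.015, "grip": 0},
    {"dx": 8.3, "dy": -0.1, "dz": 19.5, "roll": -0.015, "grip": 0},
    {"dx": 8.3, "dy": -0.1, "dz": 19.5, "roll": -0.015, "grip": 0},
    {"dx": 8.3, "dy": -0.1, "dz": 19.5, "roll": -0.015, "grip": 0}
  ]
}}

```text
t: 2.82
eef_pos: [643.8, -167.0, 56.2]
eef_rot: [0.0, 1.0, 0.008, 0.001]
force: [0.5, -0.7, -0.6]
width: 0.3
```

```bash
python3 - <<'E'
from h import *
o=sensors.get_obs(); plan([641,-169.3,44],0.014)
f=grab_frame("wrist"); np.savez("w2.npz",**f,**{"eef_pos":o["eef_pos"],"eef_rot":o["eef_rot"]})
cv2.imwrite("pics/w2.png",f["img"][:,:,::-1])
E
```

```text
t 2.825 now [ 643.8 -167.    56.2] yaw 0.0158 tilt [ 0.0021 -0.0005] F [ 0.5 -0.7 -0.6] w 0.3
-> dxyz cm [-0.28  0.23  1.22] roll 0.002
```

View pics/w2.png

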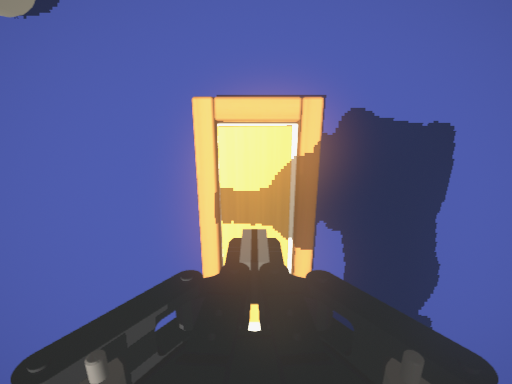

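Closed fingertips at (254,240) sit above the plate, centred in the channel. I'll descend slowly.

Request:
{"method": "move_arm", "body": {
  "series": [
    {"dx": 0, "dy": 0.2, "dz": 0.5, "roll": 0, "grip": 0},
    {"dx": 0, "dy": 0.2, "dz": 0.8, "roll": 0, "grip": 0},
    {"dx": 0, "dy": 0.2, "dz": 1.0, "roll": 0, "grip": 0},
    {"dx": 0, "dy": 0.2, "dz": 1.1, "roll": 0, "grip": 0},
    {"dx": 0, "dy": 0.2, "dz": 1.1, "roll": 0, "grip": 0},
    {"dx": 0, "dy": 0.2, "dz": 1.1, "roll": 0, "grip": 0}
  ]
}}

```text
t: 3.62
eef_pos: [643.0, -168.8, 44.1]
eef_rot: [0.0, 1.0, 0.008, 0.0]
force: [-0.5, -0.0, -0.3]
width: -0.1
```

Request:
{"method": "move_arm", "body": {
  "series": [
    {"dx": 0, "dy": 0, "dz": 0.05, "roll": 0, "grip": 0},
    {"dx": 0, "dy": 0, "dz": 0.1, "roll": 0, "grip": 0},
    {"dx": 0, "dy": 0, "dz": 0.1, "roll": 0, "grip": 0}
  ]
}}

```text
t: 4.0
eef_pos: [642.9, -168.8, 43.0]
eef_rot: [0.0, 1.0, 0.008, -0.0]
force: [1.0, 0.4, -0.3]
width: -0.1
```

Request:
{"method": "move_arm", "body": {
  "series": [
    {"dx": 0, "dy": 0, "dz": 0.05, "roll": 0, "grip": 0},
    {"dx": 0, "dy": 0, "dz": 0.1, "roll": 0, "grip": 0},
    {"dx": 0, "dy": 0, "dz": 0.1, "roll": 0, "grip": 0}
  ]
}}

```text
t: 4.38
eef_pos: [642.9, -168.8, 41.9]
eef_rot: [0.0, 1.0, 0.008, -0.0]
force: [0.5, -0.6, 0.2]
width: 0.2
```

Request:
{"method": "move_arm", "body": {
  "series": [
    {"dx": 0, "dy": 0, "dz": 0.05, "roll": 0, "grip": 0},
    {"dx": 0, "dy": 0, "dz": 0.1, "roll": 0, "grip": 0},
    {"dx": 0, "dy": 0, "dz": 0.1, "roll": 0, "grip": 0}
  ]
}}

```text
t: 4.75
eef_pos: [642.9, -168.8, 40.9]
eef_rot: [0.0, 1.0, 0.008, -0.0]
force: [0.3, -0.6, -0.2]
width: -0.2
```

```bash
python3 - <<'E'
from h import *
o=sensors.get_obs(); print(o["force"],o["tau"].round(2),o["eef_pos"])
f=grab_frame("side"); P=cloud(f,cam2world(f))
im=f["img"][120:210,220:340,::-1]; cv2.imwrite("pics/s3.png",cv2.resize(im,None,fx=6,fy=6,interpolation=2))
f=grab_frame("wrist"); cv2.imwrite("pics/w3.png",f["img"][:,:,::-1]); np.savez("w3.npz",**f,**{"eef_pos":o["eef_pos"],"eef_rot":o["eef_rot"]})
P=cloud(f,cam2world(f,o))
for c,r in ((240,170),(280,200),(207,170),(254,235)): print(c,r,P[r,c])
E
```

```text
[ 0.32575659 -0.57911234 -0.24558608] [ 0.000e+00 -6.070e+01  9.600e-01 -1.244e+01  1.000e-02 -0.000e+00
 -0.000e+00] [ 642.90109634 -168.77817674   40.9372248 ]
240 170 [ 679.8135739  -158.56792547   43.75352163]
280 200 [ 660.56082666 -184.77131941   45.51701894]
207 170 [ 680.63890147 -138.35298025   48.56176757]
254 235 [ 654.31039843 -167.9222087    83.74909773]
```

View pics/s3.png

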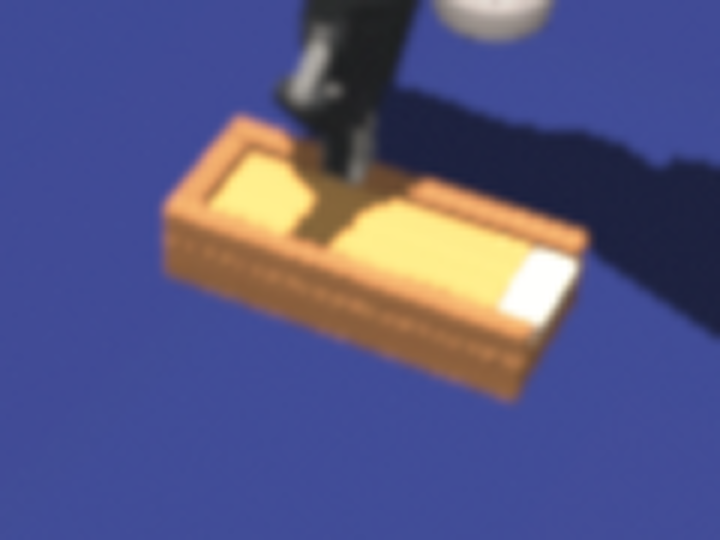

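View pics/w3.png

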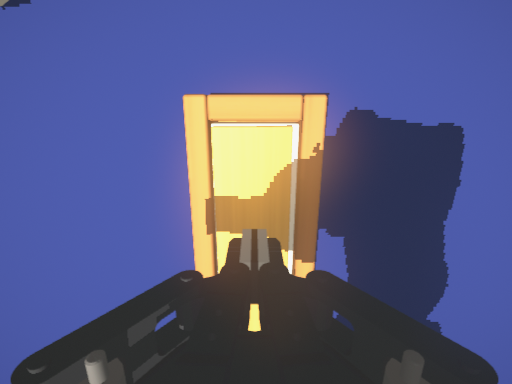

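The side view shows the fingertip just above the plate at (345,180) in the zoom, with no contact force yet. I'll keep stepping down.

Request:
{"method": "move_arm", "body": {
  "series": [
    {"dx": 0, "dy": 0, "dz": 0.05, "roll": 0, "grip": 0},
    {"dx": 0, "dy": 0, "dz": 0.1, "roll": 0, "grip": 0},
    {"dx": 0, "dy": 0, "dz": 0.1, "roll": 0, "grip": 0}
  ]
}}

```text
t: 5.22
eef_pos: [642.9, -168.8, 39.9]
eef_rot: [0.0, 1.0, 0.008, -0.0]
force: [0.4, 0.0, -0.2]
width: 0.1
```

Request:
{"method": "move_arm", "body": {
  "series": [
    {"dx": 0, "dy": 0, "dz": 0.05, "roll": 0, "grip": 0},
    {"dx": 0, "dy": 0, "dz": 0.08, "roll": 0, "grip": 0},
    {"dx": 0, "dy": 0, "dz": 0.08, "roll": 0, "grip": 0}
  ]
}}

```text
t: 5.6
eef_pos: [642.9, -168.8, 39.2]
eef_rot: [0.0, 1.0, 0.008, 0.0]
force: [0.4, 0.1, 0.1]
width: -0.1
```

Request:
{"method": "move_arm", "body": {
  "series": [
    {"dx": 0, "dy": 0, "dz": 0.05, "roll": 0, "grip": 0},
    {"dx": 0, "dy": 0, "dz": 0.08, "roll": 0, "grip": 0},
    {"dx": 0, "dy": 0, "dz": 0.08, "roll": 0, "grip": 0}
  ]
}}

```text
t: 5.98
eef_pos: [642.9, -168.8, 38.4]
eef_rot: [0.0, 1.0, 0.008, -0.0]
force: [-0.2, -0.4, -0.8]
width: 0.1
```

```bash
python3 - <<'E'
from h import *
for n,b in(("side",(220,110,340,200)),("scene",(150,110,270,200))):
    f=grab_frame(n); E=f["extrinsics"]; T=cam2world(f)
    im=f["img"][b[1]:b[3],b[0]:b[2],::-1].copy(); im=cv2.resize(im,None,fx=6,fy=6,interpolation=0)
    for z in (38,44,50,60):
        p=E@np.array([642.9,-168.8,z,1]); u=p[0]/p[2]*f["fx"]+f["cx"]; v=p[1]/p[2]*f["fy"]+f["cy"]; print(n,z,u,v)
        cv2.circle(im,(int((u-b[0]+.5)*6),int((v-b[1]+.5)*6)),2,(255,0,255),-1)
    cv2.imwrite(f"pics/{n}4.png",im)
    P=cloud(f,T); g=(np.hypot(P[...,0]-643,P[...,1]+169)<25)&(P[...,2]<120)&(P[...,2]>30)&(f["img"].max(-1)<90)
    Q=P[g]; print(np.sort(Q[:,2])[:12].round(1),len(Q))
E
```

```text
side 38 276.24848987735913 156.87341554247902
side 44 276.3465665443429 155.41907816515106
side 50 276.4454264833353 153.95312597877893
side 60 276.61195930875647 151.48368120653788
[80.  80.9 83.7 84.3 84.6 84.8 85.4 85.6 85.6 86.  86.5 87. ] 64
scene 38 197.36789889773354 173.20792292452666
scene 44 197.15427836078234 171.8333437491829
scene 50 196.93900658261538 170.44813936981564
scene 60 196.57649852318167 168.115517064378
[73.4 76.5 78.6 79.2 80.  80.1 80.4 80.6 81.3 82.2 83.3 84.9] 75
```

View pics/side4.png

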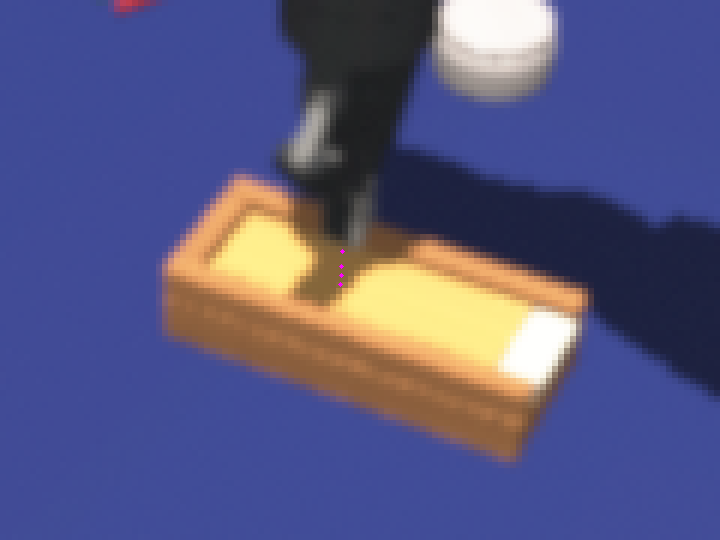

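View pics/scene4.png

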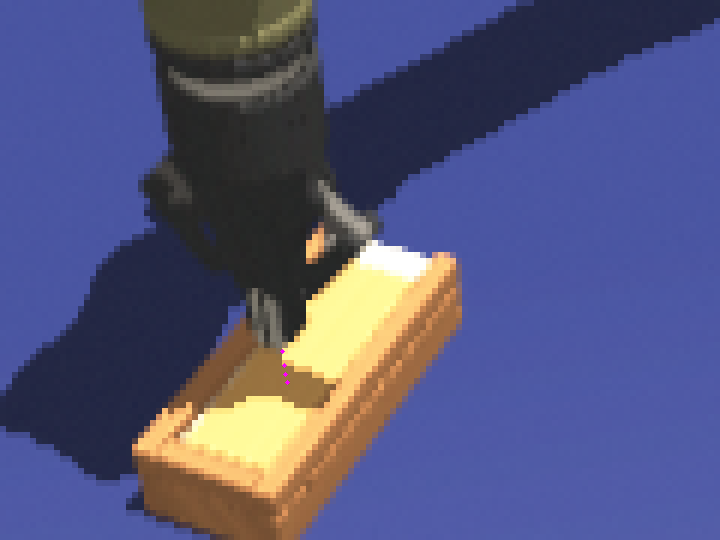

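```bash
python3 - <<'E'
from h import *
for n,cols,rows in(("side",range(272,282,1),range(144,156)),("scene",range(191,202),range(158,174))):
    f=grab_frame(n); P=cloud(f,cam2world(f))
    print(n)
    for r in rows: print(r,[int(P[r,c,2]) for c in cols],[tuple(P[r,c,:2].astype(int)) for c in list(cols)[4:6]])
E
```

```text
side
144 [44, 97, 99, 99, 119, 115, 99, 98, 95, 90] [(np.int64(631), np.int64(-133)), (np.int64(630), np.int64(-139))]
145 [48, 93, 95, 96, 94, 100, 96, 95, 91, 87] [(np.int64(641), np.int64(-157)), (np.int64(636), np.int64(-152))]
146 [46, 90, 92, 90, 94, 93, 91, 91, 89, 81] [(np.int64(639), np.int64(-153)), (np.int64(637), np.int64(-155))]
147 [45, 87, 86, 89, 89, 91, 86, 87, 83, 47] [(np.int64(639), np.int64(-155)), (np.int64(636), np.int64(-154))]
148 [42, 81, 81, 81, 89, 86, 84, 84, 78, 47] [(np.int64(637), np.int64(-151)), (np.int64(636), np.int64(-155))]
149 [40, 74, 79, 82, 83, 82, 80, 81, 76, 47] [(np.int64(638), np.int64(-153)), (np.int64(636), np.int64(-155))]
150 [43, 42, 69, 76, 76, 80, 74, 78, 46, 44] [(np.int64(639), np.int64(-156)), (np.int64(635), np.int64(-153))]
151 [41, 42, 42, 43, 42, 70, 72, 38, 39, 42] [(np.int64(653), np.int64(-188)), (np.int64(638), np.int64(-160))]
152 [46, 43, 41, 40, 44, 43, 42, 42, 42, 37] [(np.int64(650), np.int64(-182)), (np.int64(648), np.int64(-184))]
153 [43, 44, 41, 42, 39, 43, 44, 44, 43, 44] [(np.int64(650), np.int64(-183)), (np.i
[... 1444 characters left out ...]
))]
168 [41, 39, 46, 45, 44, 46, 43, 45, 41, 44, 45] [(np.int64(630), np.int64(-184)), (np.int64(631), np.int64(-179))]
169 [41, 822, 44, 44, 44, 44, 44, 45, 44, 42, 43] [(np.int64(635), np.int64(-181)), (np.int64(633), np.int64(-178))]
170 [47, 44, 44, 43, 44, 44, 43, 45, 46, 42, 43] [(np.int64(639), np.int64(-178)), (np.int64(637), np.int64(-176))]
171 [45, 45, 44, 44, 44, 44, 42, 44, 43, 44, 44] [(np.int64(642), np.int64(-176)), (np.int64(641), np.int64(-173))]
172 [46, 42, 43, 41, 45, 45, 43, 43, 42, 44, 46] [(np.int64(647), np.int64(-173)), (np.int64(646), np.int64(-170))]
173 [42, 43, 43, 42, 44, 44, 43, 41, 44, 45, 43] [(np.int64(650), np.int64(-171)), (np.int64(649), np.int64(-168))]
```

```bash
python3 - <<'E'
from h import *
o=sensors.get_obs(); f=grab_frame("wrist"); Pt=cloud(f,f["mount"])
for r in range(215,330,4): print(r,Pt[r,247].round(0),Pt[r,260].round(0), f["z_map"][r,247])
print(f["mount"][:3,3], o["eef_pos"])
E
```

```text
215 [ 7. -5. -6.] [ 7.  3. -5.] 181.84447
219 [ 4. -5. -6.] [ 5.  3. -7.] 182.8013
223 [ 2. -5. -6.] [ 2.  3. -6.] 183.63731
227 [-1. -5. -6.] [-2.  3. -5.] 184.43011
231 [ 12.  -4. -39.] [ 12.   3. -38.] 148.5537
235 [ 12.  -4. -44.] [ 12.   2. -43.] 143.59758
239 [ 12.  -4. -48.] [ 12.   2. -48.] 140.51112
243 [ 12.  -4. -52.] [ 11.   2. -52.] 136.34789
247 [ 12.  -4. -56.] [ 11.   2. -55.] 132.75015
251 [ 12.  -4. -60.] [ 12.   2. -60.] 129.0788
255 [ 12.  -4. -64.] [ 12.   2. -64.] 124.977516
259 [ 12.  -4. -67.] [ 11.   2. -66.] 122.18611
263 [ 11.  -4. -69.] [ 12.   2. -70.] 119.97207
267 [ 12.  -4. -74.] [ 13.   2. -75.] 115.43344
271 [ 13.  -3. -77.] [ 13.   2. -78.] 112.22014
275 [ 13.  -3. -80.] [ 12.   2. -79.] 109.44753
279 [ 13.  -3. -82.] [ 13.   2. -83.] 107.18303
283 [ 11.  -3. -84.] [ 12.   2. -84.] 106.51993
287 [  9.  -3. -83.] [ 10.   2. -84.] 107.878296
291 [  5.  -3. -80.] [  5.   2. -80.] 112.17286
295 [  3.  -4. -80.] [  3.   2. -80.] 112.63582
299 [  2.  -3. -81.] [  1.   2. -80.] 112.24798
303 [ -1.  -4. -79.] [ -1.   2. -80.] 114.29848
307 [ -3.  -4. -80.] [ -4.   2. -78.] 114.03661
311 [ -5.  -4. -80.] [ -5.   2. -79.] 114.68155
315 [ -7.  -4. -80.] [ -7.   2. -80.] 115.46216
319 [ -7.  -4. -82.] [ -7.   2. -83.] 113.47009
323 [ -7.  -3. -84.] [ -7.   2. -84.] 111.117165
327 [ -9.  -3. -85.] [-10.   2. -84.] 111.44604
[  77.712892     -0.52135287 -174.27961249] [ 642.94140497 -168.86072986   38.41601183]
```

All three cameras agree that the visible fingertips end about 32–36 mm behind the reported TCP. The wrist depth puts the finger's end at tool z ≈ -37, and side and scene put it at z ≈ 70–74. The plate surface reads 44 as expected. That explains the missing contact force, so I'll trust the cameras and force sensor and continue down with checks.

Request:
{"method": "move_arm", "body": {
  "series": [
    {"dx": 0, "dy": 0, "dz": 0.3, "roll": 0, "grip": 0},
    {"dx": 0, "dy": 0, "dz": 0.6, "roll": 0, "grip": 0},
    {"dx": 0, "dy": 0, "dz": 0.9, "roll": 0, "grip": 0},
    {"dx": 0, "dy": 0, "dz": 1.0, "roll": 0, "grip": 0},
    {"dx": 0, "dy": 0, "dz": 1.0, "roll": 0, "grip": 0}
  ]
}}

```text
t: 6.85
eef_pos: [642.9, -168.8, 28.3]
eef_rot: [0.0, 1.0, 0.008, -0.0]
force: [0.3, -0.1, -0.1]
width: 0.0
```

```bash
cat > tip.py <<'E'
from h import *
import sys
o=sensors.get_obs(); print(o["eef_pos"].round(1),o["force"].round(1),o["width"])
f=grab_frame("wrist"); Pt=cloud(f,f["mount"]); P=cloud(f,cam2world(f,o))
for c in (247,260):
    for r in range(222,236): 
        if Pt[r,c,2]<-25: print("tip",r,Pt[r,c].round(1),P[r,c].round(1)); break
f=grab_frame("side"); P=cloud(f,cam2world(f)); g=(np.hypot(P[...,0]-o["eef_pos"][0],P[...,1]-o["eef_pos"][1])<20)&(P[...,2]<150)&(P[...,2]>50)
print("side",np.sort(P[g][:,2])[:8].round(0))
x,y=[int(v) for v in (sys.argv[2:4] if len(sys.argv)>3 else (276,150))]
im=f["img"][y-40:y+40,x-55:x+55,::-1]; cv2.imwrite(f"pics/{sys.argv[1]}.png",cv2.resize(im,None,fx=6,fy=6,interpolation=2))
E
python3 tip.py s5
```

```text
[ 642.9 -168.8   28.3] [ 0.3 -0.1 -0.1] 0.03908586851038446
tip 229 [ 11.7  -4.5 -36.2] [ 654.5 -164.1   64.5]
tip 229 [ 11.8   2.6 -36.3] [ 654.7 -171.2   64.6]
side [58. 61. 61. 64. 64. 65. 66. 66.]
```

View pics/s5.png

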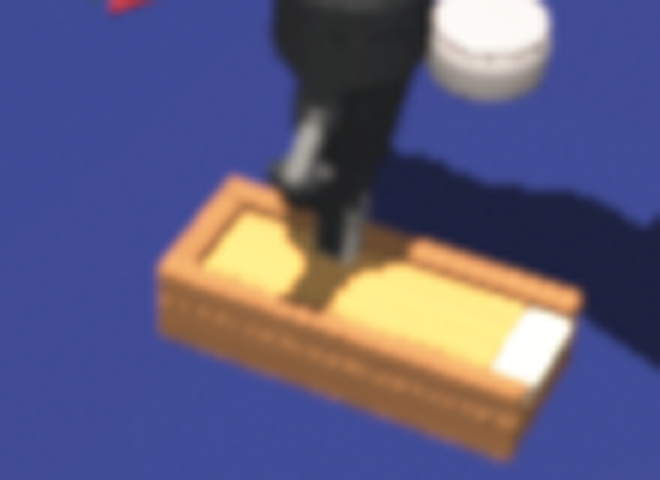

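The tip, now at about z 61–64, is still clear of the plate. Going down another 1 cm.

Request:
{"method": "move_arm", "body": {
  "series": [
    {"dx": 0, "dy": 0, "dz": 0.3, "roll": 0, "grip": 0},
    {"dx": 0, "dy": 0, "dz": 0.6, "roll": 0, "grip": 0},
    {"dx": 0, "dy": 0, "dz": 0.9, "roll": 0, "grip": 0},
    {"dx": 0, "dy": 0, "dz": 1.0, "roll": 0, "grip": 0},
    {"dx": 0, "dy": 0, "dz": 1.0, "roll": 0, "grip": 0}
  ]
}}

```text
t: 7.58
eef_pos: [642.9, -168.8, 18.3]
eef_rot: [0.0, 1.0, 0.008, -0.0]
force: [0.2, -0.3, 0.7]
width: -0.1
```

```bash
python3 tip.py s6
```

```text
[ 642.9 -168.8   18.3] [ 0.2 -0.3  0.7] -0.07951726290993463
tip 222 [ 11.9  -4.7 -27.3] [ 654.7 -163.9   45.6]
tip 222 [ 11.2   2.8 -25.7] [ 654.1 -171.5   44. ]
side [52. 53. 53. 55. 55. 56. 58. 58.]
```

View pics/s6.png

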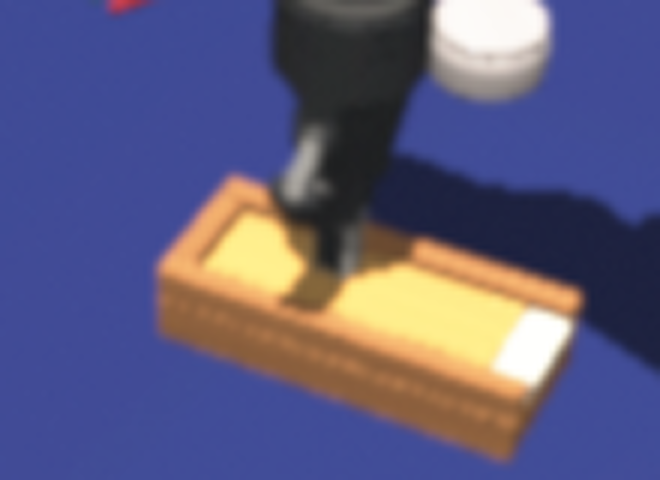

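The tip is now at about z 52, with roughly 8 mm to go by the depth and the shadow gap. Slow steps from here.

Request:
{"method": "move_arm", "body": {
  "series": [
    {"dx": 0, "dy": 0, "dz": 0.1, "roll": 0, "grip": 0},
    {"dx": 0, "dy": 0, "dz": 0.2, "roll": 0, "grip": 0},
    {"dx": 0, "dy": 0, "dz": 0.3, "roll": 0, "grip": 0},
    {"dx": 0, "dy": 0, "dz": 0.3, "roll": 0, "grip": 0}
  ]
}}

```text
t: 8.18
eef_pos: [642.9, -168.8, 15.3]
eef_rot: [0.0, 1.0, 0.008, -0.0]
force: [-0.0, -0.1, -1.0]
width: 0.0
```

Request:
{"method": "move_arm", "body": {
  "series": [
    {"dx": 0, "dy": 0, "dz": 0.05, "roll": 0, "grip": 0},
    {"dx": 0, "dy": 0, "dz": 0.1, "roll": 0, "grip": 0},
    {"dx": 0, "dy": 0, "dz": 0.1, "roll": 0, "grip": 0}
  ]
}}

```text
t: 8.55
eef_pos: [642.9, -168.8, 14.4]
eef_rot: [0.0, 1.0, 0.008, 0.0]
force: [-0.3, -0.8, 0.7]
width: 0.1
```

Request:
{"method": "move_arm", "body": {
  "series": [
    {"dx": 0, "dy": 0, "dz": 0.05, "roll": 0, "grip": 0},
    {"dx": 0, "dy": 0, "dz": 0.1, "roll": 0, "grip": 0},
    {"dx": 0, "dy": 0, "dz": 0.1, "roll": 0, "grip": 0}
  ]
}}

```text
t: 8.93
eef_pos: [642.9, -168.8, 13.4]
eef_rot: [0.0, 1.0, 0.008, -0.0]
force: [0.1, 0.4, 0.1]
width: 0.3
```

Request:
{"method": "move_arm", "body": {
  "series": [
    {"dx": 0, "dy": 0, "dz": 0.05, "roll": 0, "grip": 0},
    {"dx": 0, "dy": 0, "dz": 0.1, "roll": 0, "grip": 0},
    {"dx": 0, "dy": 0, "dz": 0.1, "roll": 0, "grip": 0}
  ]
}}

```text
t: 9.3
eef_pos: [643.0, -168.9, 12.7]
eef_rot: [0.0, 1.0, 0.008, 0.0]
force: [-1.3, 0.5, 2.7]
width: 0.3
```

Contact at TCP z ≈ 13, which makes the tip offset about 31 mm. Pressing on gently.

Request:
{"method": "move_arm", "body": {
  "series": [
    {"dx": 0, "dy": 0, "dz": 0.05, "roll": 0, "grip": 0},
    {"dx": 0, "dy": 0, "dz": 0.07, "roll": 0, "grip": 0},
    {"dx": 0, "dy": 0, "dz": 0.07, "roll": 0, "grip": 0}
  ]
}}

```text
t: 9.68
eef_pos: [643.0, -168.9, 12.3]
eef_rot: [0.0, 1.0, 0.008, 0.0]
force: [-2.2, 0.6, 6.6]
width: -0.1
```

Request:
{"method": "move_arm", "body": {
  "series": [
    {"dx": 0, "dy": 0, "dz": 0.04, "roll": 0, "grip": 0},
    {"dx": 0, "dy": 0, "dz": 0.07, "roll": 0, "grip": 0},
    {"dx": 0, "dy": 0, "dz": 0.07, "roll": 0, "grip": 0}
  ]
}}

```text
t: 10.05
eef_pos: [643.0, -168.8, 11.9]
eef_rot: [0.0, 1.0, 0.008, 0.0]
force: [-1.5, 0.9, 8.4]
width: 0.1
```

Request:
{"method": "move_arm", "body": {
  "series": [
    {"dx": -0.1, "dy": 0, "dz": 0.04, "roll": 0, "grip": 0},
    {"dx": -0.4, "dy": 0, "dz": 0.04, "roll": 0, "grip": 0},
    {"dx": -0.8, "dy": 0, "dz": 0.04, "roll": 0, "grip": 0},
    {"dx": -1.2, "dy": 0, "dz": 0.04, "roll": 0, "grip": 0},
    {"dx": -1.6, "dy": 0, "dz": 0.04, "roll": 0, "grip": 0},
    {"dx": -2.0, "dy": 0, "dz": 0.04, "roll": 0, "grip": 0},
    {"dx": -2.0, "dy": 0, "dz": 0.04, "roll": 0, "grip": 0}
  ]
}}

```text
t: 10.92
eef_pos: [626.8, -169.4, 12.3]
eef_rot: [0.0, 1.0, 0.008, 0.004]
force: [3.4, 0.1, 5.8]
width: 0.1
```

```bash
cat > pl.py <<'E'
from h import *
import sys
o=sensors.get_obs(); plan(o["eef_pos"])
for n in ("wrist","side","scene"):
    f=grab_frame(n); T=cam2world(f,o)
    cv2.imwrite(f"pics/{n}_{sys.argv[1]}.png",f["img"][:,:,::-1])
    hsv=cv2.cvtColor(f["img"],cv2.COLOR_RGB2HSV); P=cloud(f,T)
    m=(hsv[...,0]>=23)&(hsv[...,0]<=33)&(hsv[...,1]>85)&(f["z_map"]>0)&(np.abs(P[...,2]-44)<8)&(np.abs(P[...,1]+169)<40)&(P[...,0]<730)&(P[...,0]>420)
    m=cv2.morphologyEx(m.astype(np.uint8),cv2.MORPH_OPEN,np.ones((2,2)))
    v,u=np.where(m)
    if len(u)<30: print(n,"few");continue
    W=ray(f,T,np.c_[u,v],44)
    k=np.abs(W[:,1]+169)<15
    print(n,len(u),"x range",np.percentile(W[:,0],[0.5,99.5]).round(1),"y",np.percentile(W[:,1],[0.5,99.5]).round(1))
E
python3 pl.py a
```

```text
t 10.925 now [ 626.8 -169.4   12.3] yaw 0.016 tilt [ 0.0078 -0.0009] F [3.4 0.1 5.8] w 0.1
-> dxyz cm [0. 0. 0.] roll 0
wrist 6493 x range [609.  689.8] y [-190.4 -142.8]
side 360 x range [528.8 679.7] y [-186.8 -142.5]
scene 247 x range [539.2 692.3] y [-184.5 -136.9]
```

View pics/wrist_a.png

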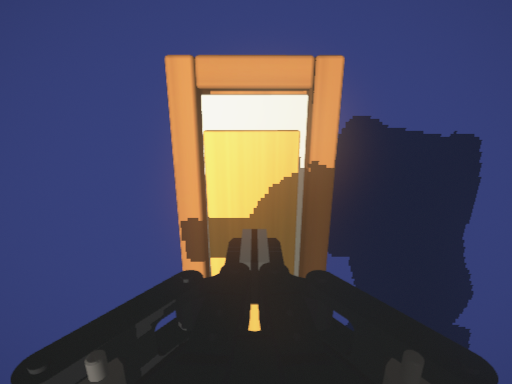

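The wrist view shows the plate's rear edge at row 130 with the white floor gap behind it. Rear edge x moved from 706 to 690, so it follows the finger. I'll press slightly more and keep dragging.

Request:
{"method": "move_arm", "body": {
  "series": [
    {"dx": -0.2, "dy": 0, "dz": 0.04, "roll": 0, "grip": 0},
    {"dx": -0.6, "dy": 0, "dz": 0.06, "roll": 0, "grip": 0},
    {"dx": -1.0, "dy": 0, "dz": 0.06, "roll": 0, "grip": 0},
    {"dx": -1.4, "dy": 0, "dz": 0.06, "roll": 0, "grip": 0},
    {"dx": -1.8, "dy": 0, "dz": 0.06, "roll": 0, "grip": 0},
    {"dx": -2.2, "dy": 0, "dz": 0.06, "roll": 0, "grip": 0},
    {"dx": -2.6, "dy": 0, "dz": 0.06, "roll": 0, "grip": 0},
    {"dx": -3.0, "dy": 0, "dz": 0.06, "roll": 0, "grip": 0}
  ]
}}

```text
t: 12.08
eef_pos: [598.8, -170.0, 12.1]
eef_rot: [0.001, 1.0, 0.008, 0.006]
force: [4.7, -0.3, 7.2]
width: 0.1
```

```bash
python3 pl.py b
```

```text
t 12.075 now [ 598.8 -170.    12.1] yaw 0.0164 tilt [ 0.0116 -0.0014] F [ 4.7 -0.3  7.2] w 0.1
-> dxyz cm [0. 0. 0.] roll 0
wrist 1780 x range [616.2 661.4] y [-164.2 -143.4]
side 368 x range [499.1 651. ] y [-187.1 -143. ]
scene 240 x range [510.6 664.5] y [-183.8 -136.9]
```

View pics/wrist_b.png

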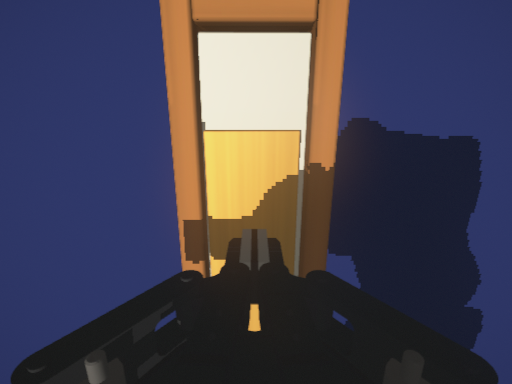

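Rear edge is now at x 661, so the overhang is about 24 mm, and it is sticking well. Another 26 mm or so.

Request:
{"method": "move_arm", "body": {
  "series": [
    {"dx": -0.4, "dy": 0, "dz": 0.03, "roll": 0, "grip": 0},
    {"dx": -0.8, "dy": 0, "dz": 0.03, "roll": 0, "grip": 0},
    {"dx": -1.2, "dy": 0, "dz": 0.03, "roll": 0, "grip": 0},
    {"dx": -1.6, "dy": 0, "dz": 0.03, "roll": 0, "grip": 0},
    {"dx": -2.0, "dy": 0, "dz": 0.03, "roll": 0, "grip": 0},
    {"dx": -2.4, "dy": 0, "dz": 0.03, "roll": 0, "grip": 0},
    {"dx": -2.6, "dy": 0, "dz": 0.03, "roll": 0, "grip": 0},
    {"dx": -2.6, "dy": 0, "dz": 0.03, "roll": 0, "grip": 0}
  ]
}}

```text
t: 13.22
eef_pos: [573.0, -170.5, 11.9]
eef_rot: [0.001, 1.0, 0.008, 0.006]
force: [4.2, -0.4, 8.6]
width: -0.3
```

```bash
python3 pl.py c
```

```text
t 13.225 now [ 573.  -170.5   11.9] yaw 0.0163 tilt [ 0.0119 -0.0016] F [ 4.2 -0.4  8.6] w -0.3
-> dxyz cm [0. 0. 0.] roll 0
wrist 2090 x range [589.4 635.7] y [-166. -144.]
side 382 x range [474.2 626.5] y [-187.3 -142.4]
scene 234 x range [486.2 639.8] y [-184.6 -137.4]
```

View pics/side_c.png

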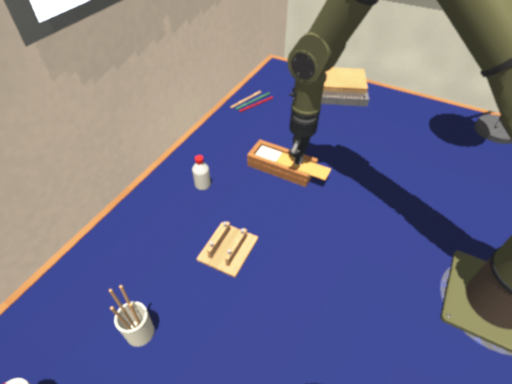

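The side view shows the plate overhanging the board's near end, with its tip at (330,173). Rear edge is at 635.7, so the overhang is about 49 mm and it lies flat. Now I'll lift off, easing the stored drag force.

Request:
{"method": "move_arm", "body": {
  "series": [
    {"dx": 0.2, "dy": 0, "dz": 0, "roll": 0, "grip": 0},
    {"dx": 0.3, "dy": 0, "dz": -0.1, "roll": 0, "grip": 0},
    {"dx": 0.3, "dy": 0, "dz": -0.3, "roll": 0, "grip": 0},
    {"dx": 0.3, "dy": 0, "dz": -1, "roll": 0, "grip": 0},
    {"dx": 0.3, "dy": 0, "dz": -3, "roll": 0, "grip": 0},
    {"dx": 0.3, "dy": 0, "dz": -7, "roll": 0, "grip": 50},
    {"dx": -3, "dy": 0, "dz": -9, "roll": 0, "grip": 100},
    {"dx": -6, "dy": 0.1, "dz": -9, "roll": 0, "grip": 100},
    {"dx": -6, "dy": 0.1, "dz": -9, "roll": 0, "grip": 100},
    {"dx": -6, "dy": 0.1, "dz": -9, "roll": 0, "grip": 100}
  ]
}}

```text
t: 14.62
eef_pos: [507.6, -171.9, 99.8]
eef_rot: [-0.0, 1.0, 0.008, 0.0]
force: [-0.1, 0.5, 0.1]
width: 85.2
```

```bash
python3 - <<'E'
from h import *
o=sensors.get_obs(); plan([506,-171.4,100],0.016)
f=grab_frame("wrist"); np.savez("w7.npz",**f,**{"eef_pos":o["eef_pos"],"eef_rot":o["eef_rot"]})
cv2.imwrite("pics/w7.png",f["img"][:,:,::-1])
E
```

```text
t 14.625 now [ 507.6 -171.9   99.8] yaw 0.016 tilt [0.0009 0.    ] F [-0.1  0.5  0.1] w 85.2
-> dxyz cm [-0.16 -0.05 -0.02] roll 0.0
```

View pics/w7.png

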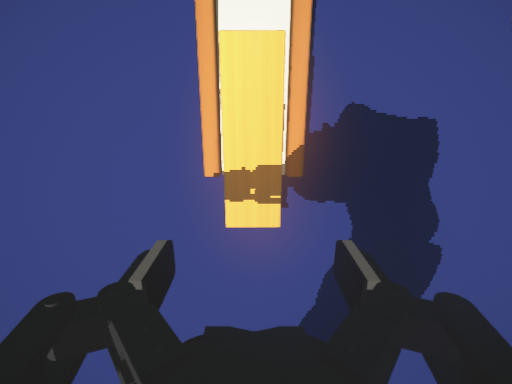

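```bash
python3 - <<'E'
from h import *
f=dict(np.load("w7.npz")); T=cam2world(f,f)
print("plate front",ray(f,T,[(225.5,227.5),(280.5,227.5)],44).round(1).tolist())
print("plate back",ray(f,T,[(219,30),(284.5,30)],44).round(1).tolist())
print("board end fences",ray(f,T,[(205,177),(213,176.5),(295,177),(303,177)],48).round(1).tolist())
Pt=cloud(f,f["mount"])
for u,v in ((165,243),(150,265),(345,243),(365,265),(172,260),(340,260)): print(u,v,Pt[v,u].round(1))
for r in range(238,262,3): print(r,Pt[r,160:174:3,1:].round(0).tolist())
E
```

```text
plate front [[476.6, -145.5, 44.0], [477.4, -195.8, 44.0]]
plate back [[636.6, -143.2, 44.0], [637.3, -191.7, 44.0]]
board end fences [[525.1, -129.3, 48.0], [525.6, -136.1, 48.0], [526.3, -205.6, 48.0], [526.4, -212.3, 48.0]]
165 243 [ 11.4 -44.9 -51.5]
150 265 [ 11.4 -45.3 -71.1]
345 243 [ 11.4  44.6 -51.5]
365 265 [ 11.8  46.8 -71.6]
172 260 [ -0.1 -43.3 -48.5]
340 260 [  3.9  41.8 -55. ]
238 [[-104.0, 98.0], [-101.0, 99.0], [-98.0, 100.0], [-94.0, 99.0], [-91.0, 98.0]]
241 [[-48.0, -51.0], [-47.0, -49.0], [-45.0, -49.0], [-44.0, -49.0], [-91.0, 99.0]]
244 [[-47.0, -52.0], [-45.0, -53.0], [-44.0, -53.0], [-43.0, -50.0], [-44.0, -44.0]]
247 [[-46.0, -56.0], [-44.0, -56.0], [-44.0, -54.0], [-43.0, -51.0], [-43.0, -46.0]]
250 [[-45.0, -58.0], [-43.0, -59.0], [-44.0, -54.0], [-44.0, -50.0], [-43.0, -47.0]]
253 [[-44.0, -63.0], [-44.0, -59.0], [-43.0, -56.0], [-43.0, -52.0], [-43.0, -48.0]]
256 [[-44.0, -63.0], [-43.0, -60.0], [-44.0, -56.0], [-43.0, -53.0], [-43.0, -48.0]]
259 [[-44.0, -63.0], [-44.0, -60.0], [-44.0, -56.0], [-43.0, -52.0], [-44.0, -47.0]]
```

Overhang measures 48.5 mm. The plate centre is (557,-169), its yaw is 0.02, and the board end is at x ≈ 525.5. I'll descend around the overhanging end so that z ≈ -50 of the tool meets the plate.

Request:
{"method": "move_arm", "body": {
  "series": [
    {"dx": 0, "dy": -0.15, "dz": 2, "roll": -0.004, "grip": 100},
    {"dx": 0, "dy": -0.15, "dz": 4, "roll": -0.004, "grip": 100},
    {"dx": 0, "dy": -0.15, "dz": 5, "roll": -0.004, "grip": 100},
    {"dx": 0, "dy": -0.15, "dz": 6, "roll": -0.004, "grip": 100},
    {"dx": 0, "dy": -0.15, "dz": 7, "roll": -0.004, "grip": 100},
    {"dx": 0, "dy": -0.15, "dz": 8, "roll": -0.004, "grip": 100},
    {"dx": 0, "dy": -0.15, "dz": 8, "roll": -0.004, "grip": 100}
  ]
}}

```text
t: 15.55
eef_pos: [506.5, -170.3, 19.0]
eef_rot: [-0.0, 1.0, 0.01, -0.001]
force: [-0.1, 0.6, -0.0]
width: 85.2
```

```bash
python3 - <<'E'
from h import *
o=sensors.get_obs(); plan([507,-170.4,-8],0.02)
f=grab_frame("wrist"); cv2.imwrite("pics/w8.png",f["img"][:,:,::-1])
T=cam2world(f,o); Pt=cloud(f,T)
for r in range(238,262,4): print(r,Pt[r,160:174:3,1:].round(0).tolist(),Pt[r,335:350:3,1:].round(0).tolist())
f=grab_frame("side"); cv2.imwrite("pics/s8.png",cv2.resize(f["img"][120:210,260:370,::-1],None,fx=6,fy=6,interpolation=2))
E
```

```text
t 15.55 now [ 506.5 -170.3   19. ] yaw 0.0198 tilt [-0.0012  0.0003] F [-0.1  0.6 -0. ] w 85.2
-> dxyz cm [0.05 0.01 2.7 ] roll -0.0
238 [[-97.0, 1.0], [-99.0, 0.0], [-102.0, 1.0], [-104.0, 1.0], [-106.0, 0.0]] [[-233.0, 1.0], [-235.0, 1.0], [-238.0, 0.0], [-240.0, 1.0], [-242.0, 0.0]]
242 [[-123.0, 70.0], [-124.0, 71.0], [-125.0, 70.0], [-126.0, 68.0], [-106.0, 0.0]] [[-233.0, 0.0], [-212.0, 67.0], [-213.0, 70.0], [-215.0, 69.0], [-216.0, 70.0]]
246 [[-124.0, 74.0], [-125.0, 74.0], [-127.0, 73.0], [-127.0, 70.0], [-127.0, 64.0]] [[-212.0, 64.0], [-212.0, 69.0], [-212.0, 74.0], [-213.0, 74.0], [-215.0, 74.0]]
250 [[-125.0, 78.0], [-126.0, 77.0], [-127.0, 74.0], [-127.0, 71.0], [-127.0, 66.0]] [[-212.0, 65.0], [-212.0, 69.0], [-211.0, 76.0], [-212.0, 78.0], [-213.0, 78.0]]
254 [[-127.0, 82.0], [-127.0, 79.0], [-126.0, 74.0], [-127.0, 70.0], [-127.0, 65.0]] [[-212.0, 65.0], [-212.0, 69.0], [-212.0, 75.0], [-212.0, 78.0], [-212.0, 81.0]]
258 [[-127.0, 83.0], [-127.0, 79.0], [-127.0, 75.0], [-127.0, 71.0], [-127.0, 67.0]] [[-212.0, 66.0], [-212.0, 71.0], [-212.0, 75.0], [-212.0, 80.0], [-212.0, 82.0]]
```

View pics/w8.png

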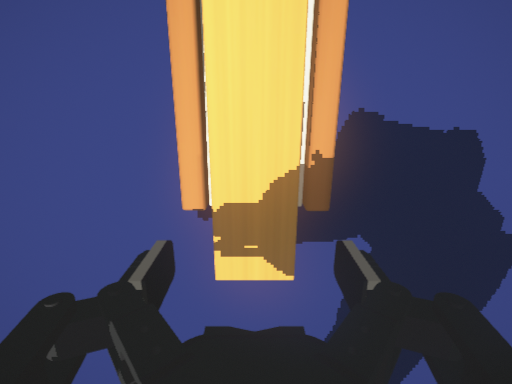

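View pics/s8.png

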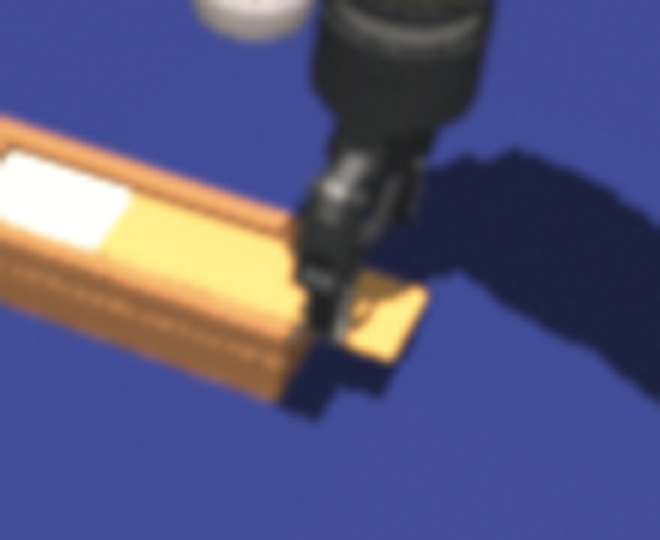

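The wrist view shows the fingers straddling the overhang (215–295, 205–280), with tips still at z ≈ 64. Going 27 mm lower.

Request:
{"method": "move_arm", "body": {
  "series": [
    {"dx": 0.05, "dy": 0, "dz": 0.6, "roll": 0, "grip": 100},
    {"dx": 0.05, "dy": 0, "dz": 1.2, "roll": 0, "grip": 100},
    {"dx": 0.05, "dy": 0, "dz": 1.8, "roll": 0, "grip": 100},
    {"dx": 0.05, "dy": 0, "dz": 2.3, "roll": 0, "grip": 100},
    {"dx": 0.05, "dy": 0, "dz": 2.7, "roll": 0, "grip": 100},
    {"dx": 0.05, "dy": 0, "dz": 2.7, "roll": 0, "grip": 100}
  ]
}}

```text
t: 16.4
eef_pos: [507.2, -170.4, -7.6]
eef_rot: [-0.0, 1.0, 0.01, -0.0]
force: [0.2, 0.3, 1.2]
width: 85.6
```

```bash
python3 - <<'E'
from h import *
o=sensors.get_obs(); plan([507,-170.4,-8],0.02)
f=grab_frame("wrist"); cv2.imwrite("pics/w9.png",f["img"][:,:,::-1])
f=grab_frame("side"); cv2.imwrite("pics/s9.png",cv2.resize(f["img"][120:210,260:370,::-1],None,fx=6,fy=6,interpolation=2))
E
```

```text
t 16.4 now [ 507.2 -170.4   -7.6] yaw 0.0198 tilt [-0.0006  0.0001] F [0.2 0.3 1.2] w 85.6
-> dxyz cm [-0.02 -0.    0.04] roll -0.0
```

View pics/w9.png

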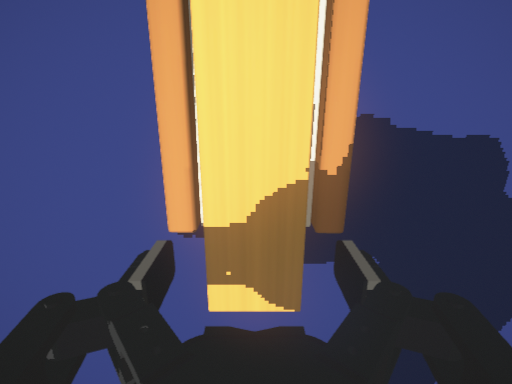

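View pics/s9.png

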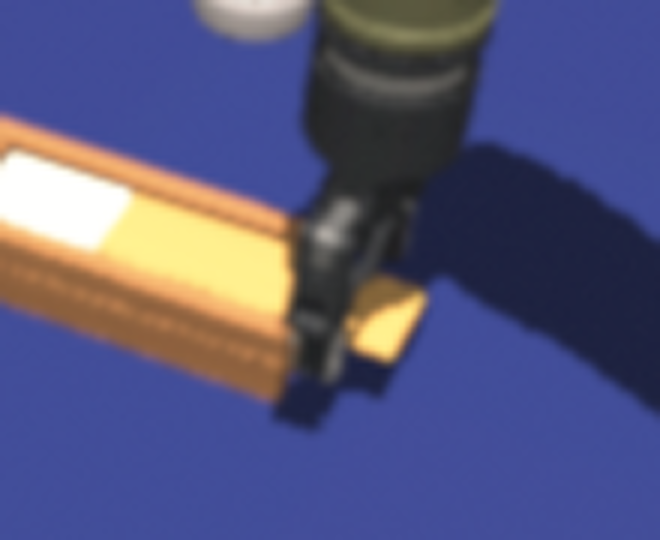

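Fingertips now reach below the plate's edge in the side zoom, with the finger at (320,370) and the plate's end at (390,360). Closing.

Request:
{"method": "move_arm", "body": {
  "series": [
    {"dx": 0, "dy": 0, "dz": 0, "roll": 0, "grip": 65},
    {"dx": 0, "dy": 0, "dz": 0, "roll": 0, "grip": 62},
    {"dx": 0, "dy": 0, "dz": 0, "roll": 0, "grip": 58},
    {"dx": 0, "dy": 0, "dz": 0, "roll": 0, "grip": 50},
    {"dx": 0, "dy": 0, "dz": 0, "roll": 0, "grip": 30},
    {"dx": 0, "dy": 0, "dz": 0, "roll": 0, "grip": 0},
    {"dx": 0, "dy": 0, "dz": 0, "roll": 0, "grip": 0}
  ]
}}

```text
t: 17.38
eef_pos: [507.6, -170.5, -7.2]
eef_rot: [0.0, 1.0, 0.01, 0.0]
force: [0.2, 0.8, 4.1]
width: 48.0
```

```bash
python3 - <<'E'
from h import *
o=sensors.get_obs(); plan([507,-170.4,-8],0.02)
f=grab_frame("wrist"); cv2.imwrite("pics/w10.png",f["img"][:,:,::-1])
f=grab_frame("side"); cv2.imwrite("pics/s10.png",cv2.resize(f["img"][120:210,260:370,::-1],None,fx=6,fy=6,interpolation=2))
E
```

```text
t 17.375 now [ 507.6 -170.5   -7.2] yaw 0.0198 tilt [ 0.0003 -0.0001] F [0.2 0.8 4.1] w 48.0
-> dxyz cm [-0.06 -0.01  0.08] roll -0.0
```

View pics/w10.png

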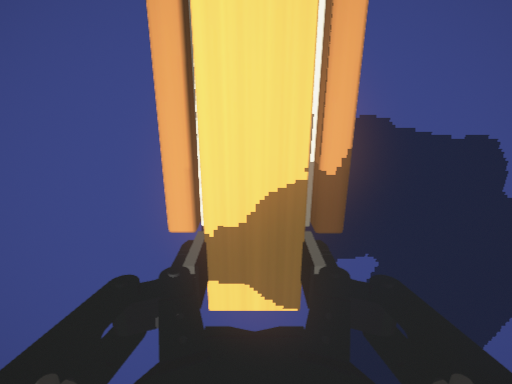

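View pics/s10.png

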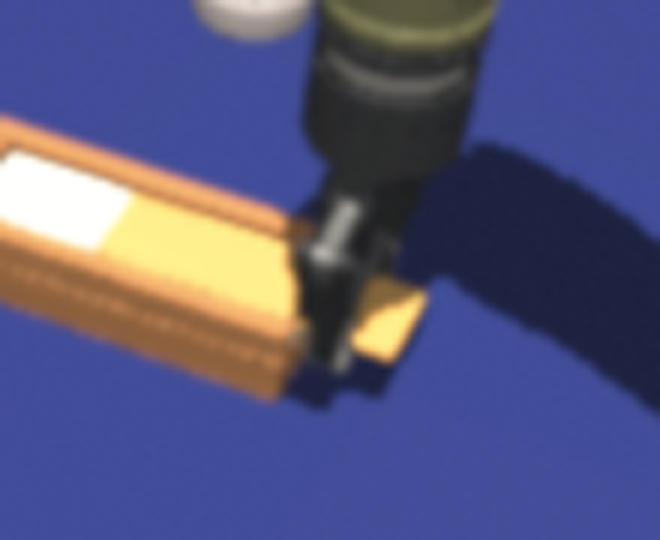

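Closed on the plate with the width reading 48 mm. Lifting slowly.

Request:
{"method": "move_arm", "body": {
  "series": [
    {"dx": 0, "dy": 0, "dz": -0.1, "roll": 0, "grip": 0},
    {"dx": 0, "dy": 0, "dz": -0.3, "roll": 0, "grip": 0},
    {"dx": 0, "dy": 0, "dz": -0.7, "roll": 0, "grip": 0},
    {"dx": 0, "dy": 0, "dz": -1.2, "roll": 0, "grip": 0},
    {"dx": 0, "dy": 0, "dz": -2.0, "roll": 0, "grip": 0},
    {"dx": 0, "dy": 0, "dz": -2.8, "roll": 0, "grip": 0},
    {"dx": 0, "dy": 0, "dz": -3.6, "roll": 0, "grip": 0},
    {"dx": 0, "dy": 0, "dz": -4.0, "roll": 0, "grip": 0},
    {"dx": 0, "dy": 0, "dz": -4.0, "roll": 0, "grip": 0}
  ]
}}

```text
t: 18.6
eef_pos: [507.6, -170.5, 33.1]
eef_rot: [0.0, 1.0, 0.01, 0.0]
force: [0.2, -0.6, -2.6]
width: 48.2
```

```bash
cat > held.py <<'E'
from h import *
import sys
o=sensors.get_obs(); plan(o["eef_pos"])
f=grab_frame("wrist"); cv2.imwrite(f"pics/w{sys.argv[1]}.png",f["img"][:,:,::-1]); np.savez(f"w{sys.argv[1]}.npz",**f,**{"eef_pos":o["eef_pos"],"eef_rot":o["eef_rot"]})
Pt=cloud(f,f["mount"]); hsv=cv2.cvtColor(f["img"],cv2.COLOR_RGB2HSV)
m=(hsv[...,0]>=22)&(hsv[...,0]<=33)&(hsv[...,1]>85)&(f["z_map"]>0)&(np.abs(Pt[...,1])<32)&(np.abs(Pt[...,2]+50)<40)
Q=Pt[m]; c=np.linalg.lstsq(np.c_[Q[:,:2],np.ones(len(Q))],Q[:,2],rcond=None)[0]
print("plate top in tool: z=%.4f x %+.4f y %+.2f"%tuple(c),len(Q),"x",np.percentile(Q[:,0],[.2,99.8]).round(1),"y",np.percentile(Q[:,1],[.5,99.5]).round(1),"resid",np.std(Q[:,2]-np.c_[Q[:,:2],np.ones(len(Q))]@c).round(2))
for s in range(-40,150,20):
    k=np.abs(Q[:,0]-s)<4
    if k.sum()>5: print(s,"z",np.median(Q[k,2]).round(1),"ymid",np.percentile(Q[k,1],[2,98]).round(1))
f=grab_frame("side"); cv2.imwrite(f"pics/s{sys.argv[1]}.png",f["img"][:,:,::-1])
E
python3 held.py 11
```

```text
t 18.6 now [ 507.6 -170.5   33.1] yaw 0.0198 tilt [ 0.0007 -0.0002] F [ 0.2 -0.6 -2.6] w 48.2
-> dxyz cm [0. 0. 0.] roll 0
plate top in tool: z=0.0234 x +0.0011 y -51.14 24716 x [-28.6 116.4] y [-24.9  23.3] resid 0.64
-20 z -51.6 ymid [-24.5   4.1]
20 z -50.6 ymid [-24.7  -6. ]
40 z -50.2 ymid [-24.4  16.6]
60 z -49.7 ymid [-24.2  22.6]
80 z -49.3 ymid [-24.1  22.6]
100 z -48.8 ymid [-24.1  22.6]
120 z -48.2 ymid [-24.4  22.3]
```

View pics/w11.png

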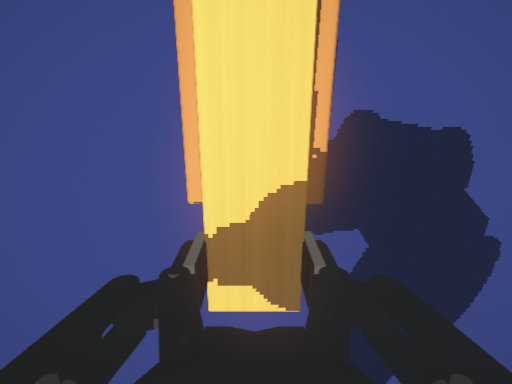

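View pics/s11.png

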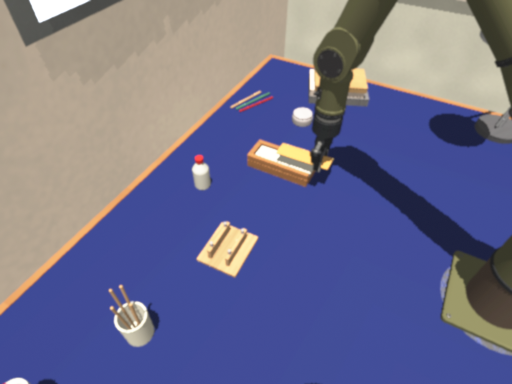

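Lifted: the plate sits level in the fingers (slope 0.023), its centre is at tool (+49.6, -0.8), and its underside is at tool z ≈ -46. Moving it over the rack.

Request:
{"method": "move_arm", "body": {
  "series": [
    {"dx": 0, "dy": 0, "dz": -1, "roll": 0, "grip": 0},
    {"dx": 0, "dy": 0, "dz": -3, "roll": 0, "grip": 0},
    {"dx": 0, "dy": 0, "dz": -5, "roll": 0, "grip": 0},
    {"dx": 0, "dy": -1, "dz": -7, "roll": 0, "grip": 0},
    {"dx": 0.5, "dy": -3, "dz": -8, "roll": 0, "grip": 0},
    {"dx": 1, "dy": -5.5, "dz": -8, "roll": -0.005, "grip": 0},
    {"dx": 1.5, "dy": -8.5, "dz": -8, "roll": -0.01, "grip": 0},
    {"dx": 2.2, "dy": -11.5, "dz": -8, "roll": -0.015, "grip": 0},
    {"dx": 3, "dy": -14.5, "dz": -8, "roll": -0.02, "grip": 0},
    {"dx": 3.6, "dy": -17.5, "dz": -8, "roll": -0.024, "grip": 0},
    {"dx": 4.2, "dy": -20.5, "dz": -8, "roll": -0.024, "grip": 0},
    {"dx": 4.6, "dy": -22.5, "dz": -8, "roll": -0.024, "grip": 0}
  ]
}}

```text
t: 20.2
eef_pos: [549.0, 57.6, 113.1]
eef_rot: [-0.0, 1.0, 0.023, 0.0]
force: [-0.1, 0.7, -3.0]
width: 48.0
```

```bash
python3 held.py 12; python3 -c "
from h import *
plan([563.4,170,110],0.044)"
```

```text
t 20.2 now [549.   57.6 113.1] yaw 0.0458 tilt [0.0001 0.001 ] F [-0.1  0.7 -3. ] w 48.0
-> dxyz cm [0. 0. 0.] roll 0
plate top in tool: z=0.0234 x +0.0014 y -51.13 24743 x [-28.6 116.5] y [-24.9  23.3] resid 0.64
-20 z -51.6 ymid [-24.4   3.6]
20 z -50.6 ymid [-24.8  -4.6]
40 z -50.2 ymid [-24.2  17.2]
60 z -49.7 ymid [-24.4  22.5]
80 z -49.2 ymid [-24.1  22.6]
100 z -48.8 ymid [-24.2  22.6]
120 z -48.2 ymid [-24.1  22.2]
t 20.3 now [549.3  59.2 113. ] yaw 0.0488 tilt [0.0008 0.0025] F [-0.7  0.4 -3. ] w 48.1
-> dxyz cm [  1.95 -11.     0.33] roll 0.005
```

Request:
{"method": "move_arm", "body": {
  "series": [
    {"dx": 0.2, "dy": -1.5, "dz": 0, "roll": 0, "grip": 0},
    {"dx": 0.6, "dy": -4, "dz": 0, "roll": 0, "grip": 0},
    {"dx": 1, "dy": -6.5, "dz": 0, "roll": 0, "grip": 0},
    {"dx": 1.5, "dy": -9, "dz": 0, "roll": 0, "grip": 0},
    {"dx": 1.8, "dy": -10.5, "dz": 0, "roll": 0, "grip": 0},
    {"dx": 1.9, "dy": -11, "dz": 0, "roll": 0, "grip": 0},
    {"dx": 1.9, "dy": -11, "dz": 0, "roll": 0, "grip": 0},
    {"dx": 1.9, "dy": -11, "dz": 0, "roll": 0, "grip": 0}
  ]
}}

```text
t: 21.3
eef_pos: [563.0, 164.5, 112.6]
eef_rot: [0.001, 1.0, 0.021, -0.0]
force: [0.5, 0.2, -2.8]
width: 48.2
```

```bash
python3 held.py 13
```

```text
t 21.3 now [563.  164.5 112.6] yaw 0.042 tilt [-0.0003 -0.0013] F [ 0.5  0.2 -2.8] w 48.2
-> dxyz cm [0. 0. 0.] roll 0
plate top in tool: z=0.0233 x +0.0011 y -51.10 24836 x [-28.7 116.5] y [-24.9  23.4] resid 0.64
-20 z -51.6 ymid [-24.3   3.6]
20 z -50.6 ymid [-24.7  -5. ]
40 z -50.2 ymid [-24.3  18.5]
60 z -49.7 ymid [-24.5  22.7]
80 z -49.2 ymid [-24.5  22.6]
100 z -48.8 ymid [-24.   22.7]
120 z -48.1 ymid [-23.9  22.8]
```

View pics/w13.png

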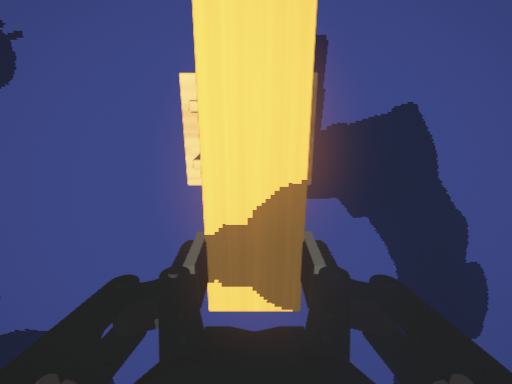

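View pics/s13.png

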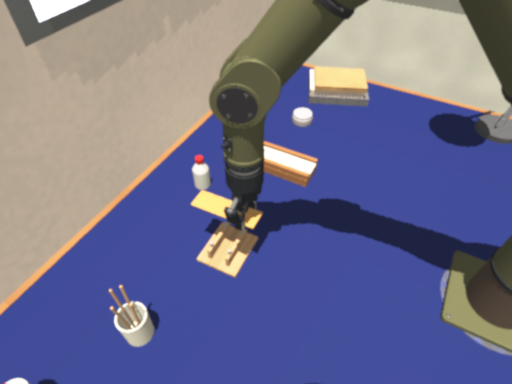

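The wrist view shows the rack base behind the plate: left corners (181,73) and (188,185), right edge near (317,73)/(312,185). I'll compute its pose from these and compare with w1.

```bash
python3 - <<'E'
from h import *
f=dict(np.load("w13.npz")); T=cam2world(f,f)
A=ray(f,T,[(180.5,73),(188,185.5),(317.5,73),(312,185.5)],10); print(A.round(1).tolist(), A.mean(0).round(1))
hsv=cv2.cvtColor(f["img"],cv2.COLOR_RGB2HSV)
P=cloud(f,T); rk=(hsv[...,0]<26)&(hsv[...,1]>50)&(P[...,2]>4)&(P[...,2]<17)&(f["z_map"]>0)
v,u=np.where(cv2.morphologyEx(rk.astype(np.uint8),cv2.MORPH_OPEN,np.ones((2,2)))); W=ray(f,T,np.c_[u,v],10)[:,:2].astype(np.float32)
r=cv2.minAreaRect(W); print("w13",r)
im=cv2.resize(f["img"][60:200,170:330,::-1],None,fx=5,fy=4,interpolation=2); cv2.imwrite("pics/w13z.png",im)
f=dict(np.load("w1.npz")); T=cam2world(f,f)
B=ray(f,T,[(55,79),(74,154.5)],10);print("w1 right corners",B.round(1).tolist())
# scene/side base rect at z=10 by colour, initial frames
for n,b in(("scene",(272,185,332,230)),("side",(190,215,265,280))):
    f=dict(np.load(n+"0.npz"));T=cam2world(f);P=cloud(f,T);h=cv2.cvtColor(f["img"],cv2.COLOR_RGB2HSV)
    m=np.zeros(h.shape[:2],bool);m[b[1]:b[3],b[0]:b[2]]=1
    m&=(h[...,0]<28)&(np.abs(P[...,2]-10)<7);v,u=np.where(m)
    r=cv2.minAreaRect(ray(f,T,np.c_[u,v],10)[:,:2].astype(np.float32));print(n,r)
    # pegs: low sat bright at z~57
    m2=np.zeros(h.shape[:2],bool);m2[b[1]:b[3],b[0]:b[2]]=1
    m2&=(h[...,1]<70)&(f["img"].min(-1)>120); nn,l,s,c=cv2.connectedComponentsWithStats(m2.astype(np.uint8))
    c=np.array([c[i] for i in range(1,nn) if s[i,4]>=2]); 
    if len(c): W=ray(f,T,c,57);print(n,"pegs",W[:,:2].round(1).tolist(),W.mean(0).round(1))
E
```

```text
[[664.5, 237.7, 10.0], [555.6, 234.1, 10.0], [669.8, 110.5, 10.0], [560.9, 104.2, 10.0]] [612.7 171.6  10. ]
w13 ((612.35888671875, 172.05812072753906), (108.75031280517578, 129.4551239013672), 2.771639347076416)
w1 right corners [[669.0, 108.0, 10.0], [562.8, 102.8, 10.0]]
scene ((616.5406494140625, 172.5865936279297), (115.18399810791016, 129.570556640625), 2.6557438373565674)
scene pegs [[597.4, 163.5], [622.5, 123.1], [588.2, 205.8], [597.5, 222.0], [646.4, 167.5], [650.1, 129.0], [603.4, 238.8], [619.9, 234.5], [636.6, 207.0], [676.4, 125.6], [647.3, 215.1], [639.1, 230.9], [632.0, 241.8], [642.0, 242.0], [701.9, 147.6], [699.0, 219.9], [682.1, 241.9]] [640.1 197.4  57. ]
side ((611.1126708984375, 174.85821533203125), (111.06710815429688, 130.3224334716797), 2.607691526412964)
side pegs [[639.9, 137.8], [648.0, 160.7], [619.2, 137.6], [591.8, 135.6], [647.2, 178.0], [573.8, 135.6], [562.8, 134.8], [646.6, 188.1], [550.4, 134.3], [638.7, 206.4], [645.2, 221.1], [644.6, 230.6], [585.2, 205.4], [644.3, 241.8], [643.9, 252.7], [634.8, 263.8]] [619.8 185.3  57. ]
```

View pics/w13z.png

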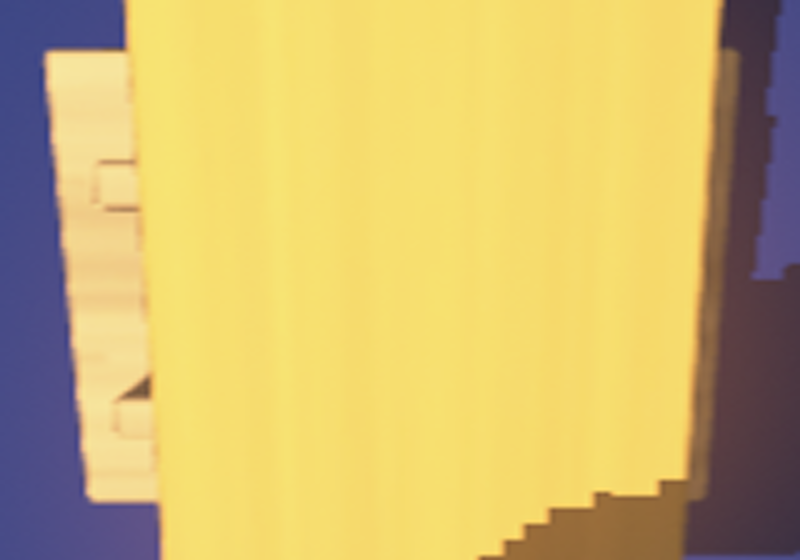

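Rack centre is (612.5, 172) with yaw 0.047, and all views agree within 3 mm. I'll shift 4.4 mm in y and descend to just above the pegs.

Request:
{"method": "move_arm", "body": {
  "series": [
    {"dx": 0, "dy": -0.45, "dz": 1, "roll": -0.005, "grip": 0},
    {"dx": 0, "dy": -0.45, "dz": 2.5, "roll": -0.005, "grip": 0},
    {"dx": 0, "dy": -0.45, "dz": 4, "roll": -0.005, "grip": 0},
    {"dx": 0, "dy": -0.45, "dz": 5.5, "roll": -0.005, "grip": 0},
    {"dx": 0, "dy": -0.45, "dz": 7, "roll": -0.005, "grip": 0},
    {"dx": 0, "dy": -0.45, "dz": 8.3, "roll": -0.005, "grip": 0},
    {"dx": 0, "dy": -0.45, "dz": 8.8, "roll": -0.005, "grip": 0},
    {"dx": 0, "dy": -0.45, "dz": 8.8, "roll": -0.005, "grip": 0},
    {"dx": 0, "dy": -0.45, "dz": 8.8, "roll": -0.005, "grip": 0}
  ]
}}

```text
t: 22.52
eef_pos: [563.4, 170.7, 25.2]
eef_rot: [-0.0, 1.0, 0.024, 0.001]
force: [0.3, -0.7, -2.5]
width: 47.7
```

```bash
python3 held.py 14; python3 - <<'E'
from h import *
plan([563,168.9,3],0.047)
im=cv2.imread("pics/s14.png"); cv2.imwrite("pics/s14z.png",cv2.resize(im[170:290,170:300],None,fx=5,fy=5,interpolation=2))
E
```

```text
t 22.525 now [563.4 170.7  25.2] yaw 0.0487 tilt [0.0011 0.0003] F [ 0.3 -0.7 -2.5] w 47.7
-> dxyz cm [0. 0. 0.] roll 0
plate top in tool: z=0.0231 x +0.0012 y -51.09 24957 x [-28.6 116.5] y [-24.9  23.4] resid 0.64
-20 z -51.6 ymid [-24.4   4. ]
20 z -50.6 ymid [-24.6  -5. ]
40 z -50.2 ymid [-24.2  18.7]
60 z -49.7 ymid [-24.2  22.7]
80 z -49.2 ymid [-24.2  22.8]
100 z -48.8 ymid [-24.   22.7]
120 z -48.2 ymid [-23.9  22.4]
t 22.625 now [563.4 170.8  25.3] yaw 0.0488 tilt [0.0012 0.0003] F [ 0.2  0.6 -3.4] w 48.1
-> dxyz cm [-0.05  0.18  2.23] roll 0.002
```

View pics/w14.png

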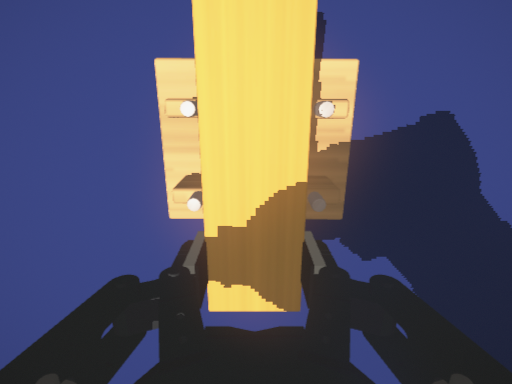

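View pics/s14z.png

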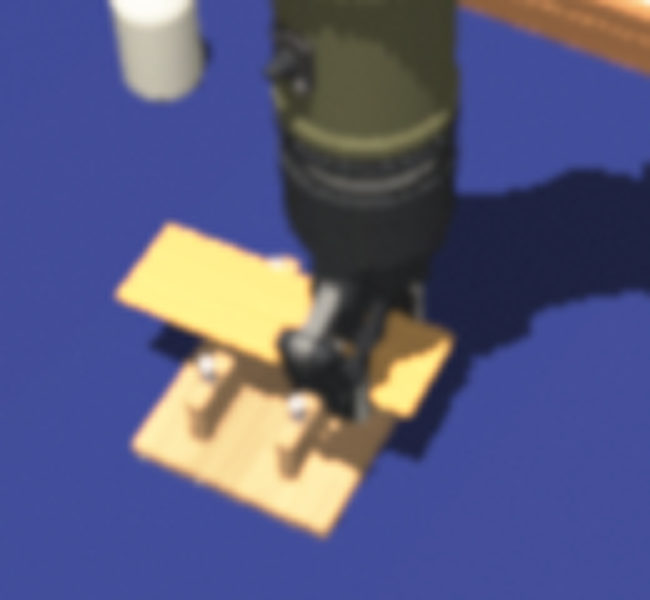

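All four pegs are visible at (188,109), (326,109), (194,204) and (318,203), straddling the plate. I'll take the exact offset from them.

```bash
python3 - <<'E'
from h import *
f=dict(np.load("w14.npz"))
A=ray(f,cam2world(f,f),[(188,109),(326.5,109),(194.5,204),(318,203)],58.5); print("world",A.round(1).tolist(),A.mean(0))
T=cam2world(f,f); print("tool",[(R(f["eef_rot"]).T@(a-f["eef_pos"])).round(1).tolist() for a in A], (R(f["eef_rot"]).T@(A.mean(0)-f["eef_pos"])).round(1))
print(np.linalg.norm(A[0]-A[1]),np.linalg.norm(A[0]-A[2]))
E
```

```text
world [[636.7, 207.4, 58.5], [640.0, 139.5, 58.5], [587.1, 205.0, 58.5], [590.9, 137.9, 58.5]] [613.68332768 172.43744199  58.5       ]
tool [[75.0, -33.0, -33.2], [75.0, 35.0, -33.2], [25.3, -33.1, -33.3], [25.9, 34.2, -33.3]] [ 50.3   0.8 -33.2]
67.99724654401645 49.69162165598509
```

Peg spacings come out at 68.0 and 49.7 mm, against 68 and 50 expected. The plate is off by only (0.7, 1.6) mm. I'll correct that and descend.

Request:
{"method": "move_arm", "body": {
  "series": [
    {"dx": 0.05, "dy": 0.15, "dz": 0.1, "roll": 0, "grip": 0},
    {"dx": 0.05, "dy": 0.15, "dz": 0.5, "roll": 0, "grip": 0},
    {"dx": 0.05, "dy": 0.15, "dz": 0.9, "roll": 0, "grip": 0},
    {"dx": 0.05, "dy": 0.15, "dz": 1.3, "roll": 0, "grip": 0},
    {"dx": 0.05, "dy": 0.15, "dz": 1.7, "roll": 0, "grip": 0},
    {"dx": 0.05, "dy": 0.15, "dz": 2.0, "roll": 0, "grip": 0},
    {"dx": 0.05, "dy": 0.15, "dz": 2.1, "roll": 0, "grip": 0},
    {"dx": 0.05, "dy": 0.15, "dz": 2.1, "roll": 0, "grip": 0}
  ]
}}

```text
t: 23.62
eef_pos: [563.5, 169.1, 3.6]
eef_rot: [0.0, 1.0, 0.024, 0.0]
force: [-0.8, 0.6, -4.2]
width: 48.0
```

Request:
{"method": "move_arm", "body": {
  "series": [
    {"dx": 0, "dy": 0, "dz": 0.05, "roll": 0, "grip": 0},
    {"dx": 0, "dy": 0, "dz": 0.1, "roll": 0, "grip": 0},
    {"dx": 0, "dy": 0, "dz": 0.15, "roll": 0, "grip": 0},
    {"dx": 0, "dy": 0, "dz": 0.2, "roll": 0, "grip": 0},
    {"dx": 0, "dy": 0, "dz": 0.2, "roll": 0, "grip": 0}
  ]
}}

```text
t: 24.25
eef_pos: [563.5, 169.1, 1.6]
eef_rot: [0.0, 1.0, 0.024, -0.0]
force: [0.5, 0.3, -3.4]
width: 48.2
```

Request:
{"method": "move_arm", "body": {
  "series": [
    {"dx": 0, "dy": 0, "dz": 0.04, "roll": 0, "grip": 0},
    {"dx": 0, "dy": 0, "dz": 0.08, "roll": 0, "grip": 0},
    {"dx": 0, "dy": 0, "dz": 0.08, "roll": 0, "grip": 0}
  ]
}}

```text
t: 24.62
eef_pos: [563.5, 169.2, 0.8]
eef_rot: [0.0, 1.0, 0.024, -0.0]
force: [0.3, 0.4, -2.7]
width: 48.3
```

Request:
{"method": "move_arm", "body": {
  "series": [
    {"dx": 0, "dy": 0, "dz": 0.04, "roll": 0, "grip": 0},
    {"dx": 0, "dy": 0, "dz": 0.08, "roll": 0, "grip": 0},
    {"dx": 0, "dy": 0, "dz": 0.08, "roll": 0, "grip": 0}
  ]
}}

```text
t: 25.0
eef_pos: [563.5, 169.1, 0.0]
eef_rot: [0.0, 1.0, 0.024, 0.0]
force: [0.0, 0.4, -2.7]
width: 48.0
```

Request:
{"method": "move_arm", "body": {
  "series": [
    {"dx": 0, "dy": 0, "dz": 0.04, "roll": 0, "grip": 0},
    {"dx": 0, "dy": 0, "dz": 0.06, "roll": 0, "grip": 0},
    {"dx": 0, "dy": 0, "dz": 0.06, "roll": 0, "grip": 0}
  ]
}}

```text
t: 25.38
eef_pos: [563.5, 169.1, -0.5]
eef_rot: [0.0, 1.0, 0.024, 0.0]
force: [-0.2, 0.4, -2.2]
width: 48.1
```

Request:
{"method": "move_arm", "body": {
  "series": [
    {"dx": 0, "dy": 0, "dz": 0.04, "roll": 0, "grip": 0},
    {"dx": 0, "dy": 0, "dz": 0.06, "roll": 0, "grip": 0},
    {"dx": 0, "dy": 0, "dz": 0.06, "roll": 0, "grip": 0}
  ]
}}

```text
t: 25.75
eef_pos: [563.5, 169.2, -1.1]
eef_rot: [0.0, 1.0, 0.024, 0.0]
force: [-0.3, 0.6, -1.5]
width: 48.0
```

Weight is starting to unload, with force going from -2.7 to -1.5.

Request:
{"method": "move_arm", "body": {
  "series": [
    {"dx": 0, "dy": 0, "dz": 0.03, "roll": 0, "grip": 0},
    {"dx": 0, "dy": 0, "dz": 0.06, "roll": 0, "grip": 0},
    {"dx": 0, "dy": 0, "dz": 0.06, "roll": 0, "grip": 0}
  ]
}}

```text
t: 26.12
eef_pos: [563.5, 169.2, -1.6]
eef_rot: [0.0, 1.0, 0.024, 0.0]
force: [-1.1, -0.4, -0.9]
width: 47.8
```

Request:
{"method": "move_arm", "body": {
  "series": [
    {"dx": 0, "dy": 0, "dz": 0.03, "roll": 0, "grip": 0},
    {"dx": 0, "dy": 0, "dz": 0.06, "roll": 0, "grip": 0},
    {"dx": 0, "dy": 0, "dz": 0.06, "roll": 0, "grip": 0}
  ]
}}

```text
t: 26.5
eef_pos: [563.5, 169.1, -1.8]
eef_rot: [0.0, 1.0, 0.024, 0.0]
force: [-2.8, -0.4, 5.7]
width: 47.6
```

```bash
python3 held.py 15; python3 - <<'E'
import cv2
im=cv2.imread("pics/s15.png"); cv2.imwrite("pics/s15z.png",cv2.resize(im[170:290,170:300],None,fx=5,fy=5,interpolation=2))
E
```

```text
t 26.5 now [563.5 169.1  -1.8] yaw 0.0488 tilt [ 0.0002 -0.    ] F [-2.8 -0.4  5.7] w 47.6
-> dxyz cm [0. 0. 0.] roll 0
plate top in tool: z=-0.0047 x +0.0027 y -51.12 25599 x [-28.6 115.4] y [-25.1  23.9] resid 0.74
-20 z -51.1 ymid [-24.3   4.5]
20 z -51.3 ymid [-24.7  -4. ]
40 z -51.3 ymid [-24.1  20.2]
60 z -51.4 ymid [-24.1  22.7]
80 z -51.5 ymid [-24.6  23.7]
100 z -51.6 ymid [-24.   22.7]
```

View pics/s15z.png

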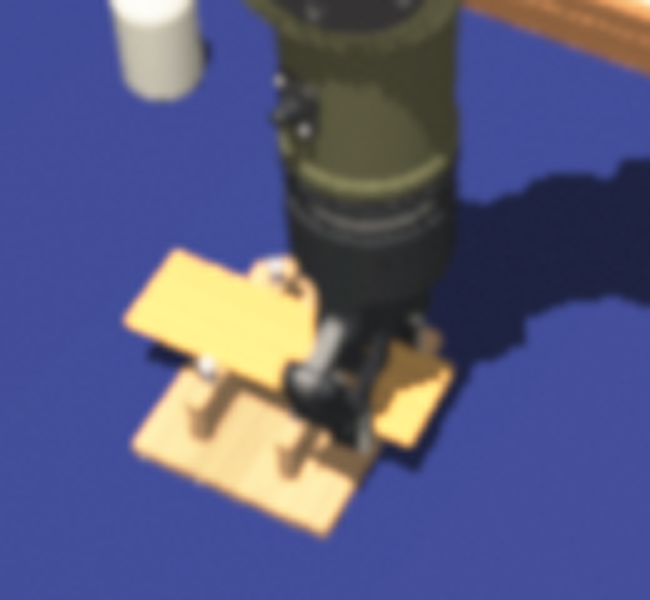

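The plate has levelled (slope -0.005) and rests on both battens with about 8 N. I'll ease up slightly and open.

Request:
{"method": "move_arm", "body": {
  "series": [
    {"dx": 0, "dy": 0, "dz": -0.04, "roll": 0, "grip": 0},
    {"dx": 0, "dy": 0, "dz": -0.04, "roll": 0, "grip": 60},
    {"dx": 0, "dy": 0, "dz": -0.04, "roll": 0, "grip": 66},
    {"dx": 0, "dy": 0, "dz": -0.04, "roll": 0, "grip": 75},
    {"dx": 0, "dy": 0, "dz": -0.04, "roll": 0, "grip": 90},
    {"dx": 0, "dy": 0, "dz": -0.04, "roll": 0, "grip": 100},
    {"dx": 0, "dy": 0, "dz": -0.04, "roll": 0, "grip": 100},
    {"dx": 0, "dy": 0, "dz": -0.04, "roll": 0, "grip": 100}
  ]
}}

```text
t: 27.6
eef_pos: [563.5, 169.1, -1.9]
eef_rot: [0.0, 1.0, 0.024, 0.0]
force: [-0.9, -1.1, 0.0]
width: 85.3
```

```bash
python3 held.py 16; python3 - <<'E'
import cv2
im=cv2.imread("pics/s16.png"); cv2.imwrite("pics/s16z.png",cv2.resize(im[170:290,170:300],None,fx=5,fy=5,interpolation=2))
E
```

```text
t 27.6 now [563.5 169.1  -1.9] yaw 0.0488 tilt [ 0.0001 -0.0001] F [-0.9 -1.1  0. ] w 85.3
-> dxyz cm [0. 0. 0.] roll 0
plate top in tool: z=0.0009 x +0.0030 y -51.35 25407 x [-28.5 115.6] y [-25.2  25.6] resid 0.73
-20 z -51.4 ymid [-24.3   4.7]
20 z -51.3 ymid [-27.   -5.5]
40 z -51.4 ymid [-24.1  20.3]
60 z -51.3 ymid [-24.2  22.7]
80 z -51.3 ymid [-24.6  23.8]
100 z -51.3 ymid [-24.1  22.7]
```

View pics/w16.png

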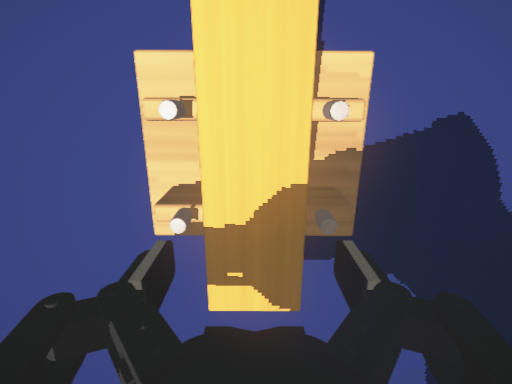

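The fingers are open and clear on both sides, and the plate lies flat between the pegs at (168,109), (339,110), (178,226) and (328,220). Retracting straight up.

Request:
{"method": "move_arm", "body": {
  "series": [
    {"dx": 0, "dy": 0, "dz": -0.5, "roll": 0, "grip": 100},
    {"dx": 0, "dy": 0, "dz": -1.5, "roll": 0, "grip": 100},
    {"dx": 0, "dy": 0, "dz": -3.5, "roll": 0, "grip": 100},
    {"dx": 0, "dy": 0, "dz": -6, "roll": 0, "grip": 100},
    {"dx": 0, "dy": 0, "dz": -10, "roll": 0, "grip": 100},
    {"dx": 0, "dy": 0, "dz": -15, "roll": 0, "grip": 100},
    {"dx": 0, "dy": 0, "dz": -20, "roll": 0, "grip": 100},
    {"dx": 0, "dy": 0, "dz": -20, "roll": 0, "grip": 100},
    {"dx": 0, "dy": 0, "dz": -20, "roll": 0, "grip": 100}
  ]
}}

```text
t: 28.82
eef_pos: [563.1, 169.1, 198.8]
eef_rot: [-0.0, 1.0, 0.024, 0.0]
force: [-0.0, 0.4, 0.3]
width: 85.4
```

```bash
python3 held.py 17|head -1; python3 - <<'E'
from h import *
f=dict(np.load("w17.npz"));T=cam2world(f,f);P=cloud(f,T);h=cv2.cvtColor(f["img"],cv2.COLOR_RGB2HSV)
m=((h[...,0]>=22)&(h[...,0]<=33)&(h[...,1]>85)&(np.abs(P[...,2]-49)<7)&(np.abs(P[...,1]-172)<27)).astype(np.uint8)
Q=P[m>0]; c=np.linalg.lstsq(np.c_[Q[:,:2],np.ones(len(Q))],Q[:,2],rcond=None)[0]; print("slopes",c[:2].round(4),"z med",np.median(Q[:,2]))
v,u=np.where(cv2.morphologyEx(m,cv2.MORPH_OPEN,np.ones((3,3)))); r=cv2.minAreaRect(ray(f,T,np.c_[u,v],49)[:,:2].astype(np.float32)); print(r)
E
```

```text
t 28.825 now [563.1 169.1 198.8] yaw 0.0489 tilt [0.0004 0.0002] F [-0.   0.4  0.3] w 85.4
slopes [-0.0016  0.002 ] z med 49.451328233622235
((612.6204833984375, 172.90281677246094), (158.79393005371094, 50.09086608886719), 2.059002637863159)Traceback (most recent call last):
  File "held.py", line 8, in <module>
    print("plate top in tool: z=%.4f x %+.4f y %+.2f"%tuple(c),len(Q),"x",np.percentile(Q[:,0],[.2,99.8]).round(1),"y",np.percentile(Q[:,1],[.5,99.5]).round(1),"resid",np.std(Q[:,2]-np.c_[Q[:,:2],np.ones(len(Q))]@c).round(2))
                                                                          ~~~~~~~~~~~~~^^^^^^^^^^^^^^^^^^
    return _quantile_unchecked(
        a, q, axis, out, overwrite_input, method, keepdims, weights)
    return _ureduce(a,
                    func=_quantile_ureduce_func,
    ...<5 lines>...
                    overwrite_input=overwrite_input,
                    method=method)
    r = func(a, **kwargs)
    result = _quantile(arr,
                       quantiles=q,
    ...<2 lines>...
                       out=out,
                       weights=wgt)
    slices_having_nans = np.isnan(arr[-1, ...])
                                  ~~~^^^^^^^^^
IndexError: index -1 is out of bounds for axis 0 with size 0
```

View pics/w17.png

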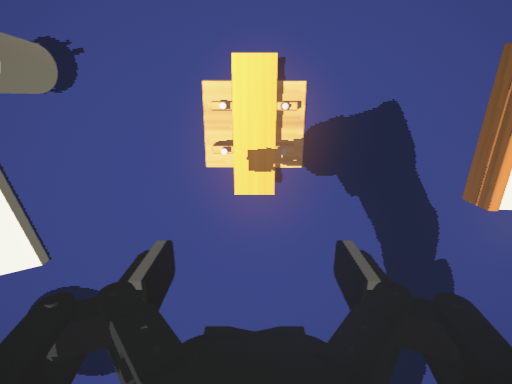

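The plate (232–277, 53–194) lies flat and centred on the rack. Its centre measures (612.6, 172.9) against the rack's (612.5–613.7, 172–172.4), its top is at 49.5 against 49, and its slopes are about 0.002. Handing in.

```bash
python3 -c "
from h import *
print(job.sign_off())"
```

```text
the job is handed in; nothing more can be done
None
```

The plate is lying flat across both battens, between the four pegs, and the job was handed in at about 29 s.

- **Slide:** I pressed with about 6–9 N and slid the plate out until it overhung by about 48 mm, still flat.
- **Lift and place:** I pinched it across its width at the overhanging end and lifted it clear. I lowered it onto the battens until they took its weight (about 8 N), then opened the fingers and pulled straight up.
- **Last checks (wrist camera):**
  - The plate centre is at (612.6, 172.9) mm, within about 1 mm of the rack centre.
  - Its top is at 49.5 mm, where 49 was expected.
  - Its tilt is about 0.002 rad and its length is within about 0.01 rad of the rack's.
  - The arm was clear, with the TCP (tool point) at 199 mm and no force reading.

**What disagreed:** the fingertips turned out to be about 31 mm short of the reported TCP. The first descents reached no contact where they should have, so I used the cameras and the force reading instead. The gripper read 48 mm on the 50 mm plate.

**Not checked:**
- The last side picture was not saved because my script stopped with an error, so the final check rests on the wrist view alone.
- I did not re-measure the glue bottle, brush jar or wax tin at the end. The arm stayed clear of them throughout.

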